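# Seat a copper foot in the jig and hold its stem centred in the socket

### The arm

A 6-joint arm with a two-finger parallel gripper is mounted at the origin on the work surface. World frame = base frame: x ahead of the robot, y to its left, z up, the work surface at z = 0. Lengths are in m, angles in rad, forces in N, time in s.
With the tool pointing down it reaches from about 0.35 to 0.775 m from the base axis. Payload 5.5 kg.
Tool frame: the origin (TCP) lies at the very end of the fingers, on their centre line; the grasp point (between the pads) lies 19 mm behind it; x points along the fingers, y is the direction in which the jaws open and shut, and the axes are right-handed (so a half turn about x gives the same grasp; the last joint's range is limited). The gripper opens to 85 mm and grips with 20 to 120 N. Pads are 22 mm wide; open, the fingers measure 114 mm over their backs; the gripper's body (76 mm by 85 mm) begins 54 mm behind the grasp point. The pads swing forward as they close: fully open they stand 13 mm farther back than shut.
Start: joints at [0.971, 0.313, 0.046, 1.304, 0, 1.431], TCP at [0.255, 0.515, 0.231] pointing down, gripper open.
Joint ranges: [-2.76, 2.76], [-0.86, 1.69], [-1.03, 1.26], [-2.2, 2.34], [-1.47, 1.5], [-3.14, 3.14]. Speed limits (rad/s): [2.57, 2.57, 3.14, 3.14, 3.14, 3.14].

### API

Orientations are given as a unit quaternion [w, x, y, z].
In Python, from workcell import env gives the robot as it stands.
- The arm moves only by the tool servo_tool, never from a script. Its argument "increments" is a list of rows, each an object with "offset": the shift along the tool's x, y, z in cm, a list of three; "yaw": the turn about the tool's x in degrees. In form: [{"offset": [x, y, z], "yaw": yaw}, ...]. A call has exactly 8 rows; each row is the pose to reach, as a shift and turn from the pose commanded when the call began, along the tool's axes at that moment; what a row does not reach only later rows make up. A row lasts 1/10 s, in which the tool goes at most 50 mm and 8.59 degrees, less where a joint would pass 70% of its speed; a pose out of reach is approached as far as the arm can. A call with a gripper value outside its range is refused whole. "claw" is the opening, from 0 (shut) to 1 (fully open), set as the call begins (left out, the last holds). The fingers move at their own pace and stop on an object; "force" is the grip in N (left out, the last holds). Time passes only in rows, so rows that repeat a pose let the fingers close, or fill a call up. It gives the time, the measured TCP pose, the force and the opening at its end, in the units of the state.
- env.get_state(): the state, without advancing time (a new reading comes with each control period).
- env.read_camera(name): name is "scene" or "top" or "wrist"; returns (picture, depth): 420x560x3 uint8, red, green, blue; 420x560 float32, m along the optical axis (not along the pixel's ray), 0 where there is no reading.
- env.camera_model(name): a dict with "vertical_fov" (degrees; the focal length in pixels is half the picture's height over the tangent of half this angle, whatever the lens; pixels are square), "cx", "cy" (the principal point, pixels), "world_from_camera" (4x4, takes a point from camera to world coordinates). Camera axes: x right, y up, looking along -z (the intrinsics and any distortion apply to the point x, -y, -z); pixel columns grow to the right and rows downward; lengths in m; the calibration is good to about 2 mm. A picture is of the moment at which its call begins: read the wrist's pose just before it. camera_model takes no time and is no camera call; for the wrist camera it gives the pose at the moment of the call.
- env.hand_in(): hands the job in, once; it reports no verdict.
The state is a dict: "clock": time; "joint_pos": joint angles; "qvel": joint speeds; "tau": joint torques, N m; "tcp_pos": TCP position; "orientation": TCP orientation; "wrist_force": force on the tool from outside, world axes, zero at the start; "ft_torque": the same for the moment, N m; "finger_gap": finger opening in m.
Only numpy, scipy, OpenCV 4.12 (cv2) and the standard library are available. Lean on these libraries where they do the work, as an engineer would, in place of code of your own. Each camera call takes 0.05 s, during which the arm holds its last target.

### The job

Set the copper foot down in the pocket of the steel jig, flat and square on the pocket floor and not dropped, and let go of it. Then take the brass stem with the ball on top from the wooden rack, lower its rod down the foot's socket without touching the foot, and finish while still holding it there: upright, centred in the bore, its shoulder about 10 mm above the socket's rim, touching nothing but the gripper. Leave the foot seated and everything else where it is.

Things in the scene. Friction and masses are not known exactly. Their poses are not given: they have to be found in the camera images.
- foot: Loose copper lamp foot, about 0.42 kg (varies by 15 %): a flange 80 (its x) x 60 (its y) x 8 mm with a square socket, 36 x 36 mm outside, standing on its middle up to 46 mm above the underside. A round bore of 22 mm diameter goes straight down the middle through socket and flange. Origin: centre of the underside; z up. Starts flat on the table to the robot's right. The same after a half turn.
- foot_rim (a point): Centre of the bore at the socket's top rim, 46 mm above the foot's underside; axes as the foot.
- jig_seat (a point): Centre of the pocket floor in the fixed steel jig, a dark flat block 120 (x) x 100 (y) x 16 mm on the table ahead of the robot. The pocket is 84 (x) x 64 (y) mm and 6 mm deep, open on top, chamfered by 2 mm around its mouth; its solid floor is 10 mm above the table. Axes: x along the pocket's long side, z up. The foot's 80 mm side goes along x, either way round; a seated foot stands 2 mm above the jig's top with its flange.
- stem: Loose brass stem with a ball on top, 0.18 kg (varies by 15 %). From the bottom up: round rod 10 mm diameter, 44 mm long; round shoulder 30 mm diameter, 5 mm thick; square grip 16 x 16 mm, 52 mm tall; short neck; ball 20 mm diameter, top at 124 mm. Origin: centre of the rod's lower tip; z up along the rod, x and y square to the faces of the grip. It hangs upright in any one of the three holes of the wooden rack, its shoulder resting on the board.
- stem_shoulder (a point): Centre of the underside of the stem's shoulder, 44 mm above the tip; axes as the stem.
- rack: Fixed wooden rack to the robot's left: a board 70 (x) x 230 (y) mm, 12 mm thick, on two end legs, top at 62 mm, with three 18 mm holes 75 mm apart along its y; a stem hangs in each, up to 3 mm off its hole's centre, its tip 18 mm above the table (the tallest top at 153 mm). Origin: centre of its underside at table height.
- stem_spire: Bystander: like the stem, but with a pointed spire instead of the ball, top at 135 mm. In the rack. Origin: rod tip.
- stem_flat: Bystander: like the stem, but with a flat disc 24 mm in diameter instead of the ball, top at 105 mm. In the rack. Origin: rod tip.
- cup: Bystander: small copper cup, 52 mm wide, 50 mm tall. Origin: centre of its underside.
- bowl: Bystander: copper bowl, 120 mm wide, 45 mm tall. Origin: centre of its underside.
- cover: Bystander: round copper cover with a brass knob, 90 mm wide, 26 mm tall. Origin: centre of its underside.
- hammer: Bystander: hammer 260 mm long lying on the table. Origin: about the middle of its underside.
- jar: Bystander: amber glass jar with a brass cap, 60 mm wide, 70 mm tall. Origin: centre of its underside.
- bar: Bystander: square steel bar 120 x 14 x 14 mm lying on the table. Origin: centre of its underside.
Things that resemble listed ones, but are neither listed nor needed, are in the scene too. What is shaped like the stem but red is not meant. Of the things shaped like the rack, the wooden one is meant.

How it is judged:
By the outcome, as a careful person would: the job done as asked, in the order asked, and still so for the second after the job is handed in, while the arm keeps its last pose, push and grip.
It also fails if it takes over 59 s, if anything falls off the work surface, if the arm or the gripper's body presses on something with over 40 N, if the wrist force passes 120 N, or if a joint passes its speed limit or range.

## Working session

There is one attempt and no reset: what is moved stays moved. The work goes in short steps, Python scripts to look and compute and a tool call to move; the robot and the scene stay as the last step left them, time stands still between calls to the robot, and variables do not carry over. Pictures are saved under pics/ and viewed, and the job is handed in when it is done.

Besides the shell and the picture viewer there is one more tool, called after "Emit:" by a JSON object that holds its "op" and its "data", one argument or row to a line. servo_tool: Moves the arm, as the interface text tells. Its arguments: {"type":"object","properties":{"increments":{"type":"array","items":{"type":"object","properties":{"offset":{"type":"array","items":{"type":"number"}},"yaw":{"type":"number"}}}},"claw":{"type":"number"},"force":{"type":"number"}},"required":["increments"]}

```bash
ls; mkdir -p pics; python3 - <<'E'
from workcell import env
import cv2,json
s=env.get_state()
for k,v in s.items(): print(k,v)
for n in ("scene","top","wrist"):
    m=env.camera_model(n); print(n,m)
    p,d=env.read_camera(n)
    cv2.imwrite(f"pics/{n}0.png",p[:,:,::-1])
    import numpy as np; np.savez(f"pics/{n}0.npz",p=p,d=d,T=m["world_from_camera"],cx=m["cx"],cy=m["cy"],fov=m["vertical_fov"])
E
```

```text
pics
clock 0.0
joint_pos [ 9.71399254e-01  3.13973791e-01  4.49977658e-02  1.30358970e+00
 -3.45437702e-05  1.43120543e+00]
qvel [-1.51494673e-03 -4.05632472e-04  2.93941000e-05  2.78386701e-03
 -1.24438670e-03  3.43238538e-04]
tau [-2.52114049e-03 -4.80631399e+01  2.98531365e+01  1.95416354e-02
 -2.95587870e-04 -1.23830213e-05]
tcp_pos [0.25489952 0.51485726 0.23043168]
orientation [ 0.68828693  0.16054989  0.688716   -0.16172542]
wrist_force [ 0.00620845 -0.16606241 -0.74889166]
ft_torque [ 0.01703299 -0.04980017  0.01676246]
finger_gap 0.08549134513472831
scene {'vertical_fov': 44.560956273662235, 'cx': 283.58781138057975, 'cy': 217.4990587514244, 'world_from_camera': array([[-0.71904723, -0.55746892,  0.41496926,  0.97186191],
       [ 0.69484183, -0.5656236 ,  0.44414498,  0.54641721],
       [-0.01288062,  0.60769922,  0.79406281,  0.97395803],
       [ 0.        ,  0.        ,  0.        ,  1.        ]])}
top {'vertical_fov': 53.43016868633668, 'cx': 278.5148203705361, 'cy': 212.4627062178714, 'world_from_camera': array([[ 0.00323736,  0.9930129 , -0.11796145,  0.37854722],
       [-0.99984243,  0.00527318,  0.01695033,  0.04117442],
       [ 0.01745393,  0.11788799,  0.9928735 ,  1.26701401],
       [ 0.        ,  0.        ,  0.        ,  1.        ]])}
wrist {'vertical_fov': 70.2151566154937, 'cx': 278.6089272877667, 'cy': 208.69963130482125, 'world_from_camera': array([[ 0.44473952, -0.85764513, -0.25816968,  0.1889655 ],
       [ 0.89565783,  0.42523419,  0.13028021,  0.54628998],
       [-0.00195162, -0.28917245,  0.95727503,  0.37337173],
       [ 0.        ,  0.        ,  0.        ,  1.        ]])}
```

View pics/scene0.png

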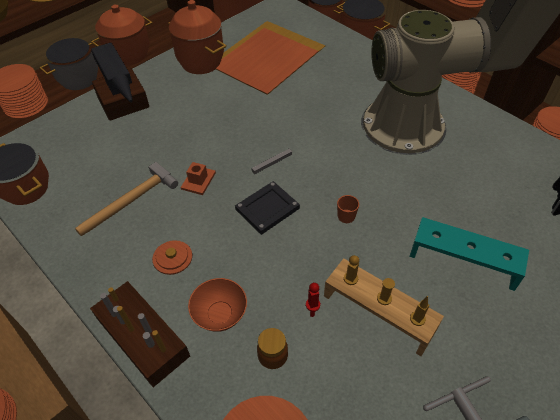

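View pics/top0.png

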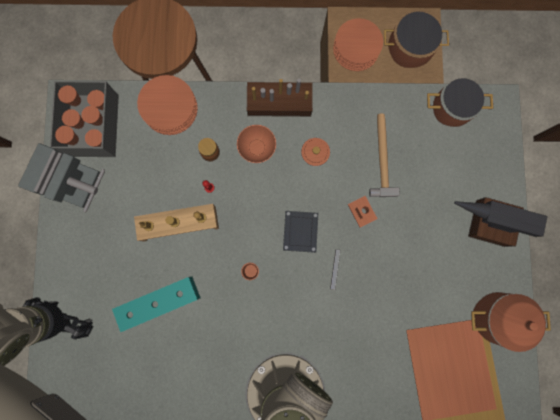

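View pics/wrist0.png

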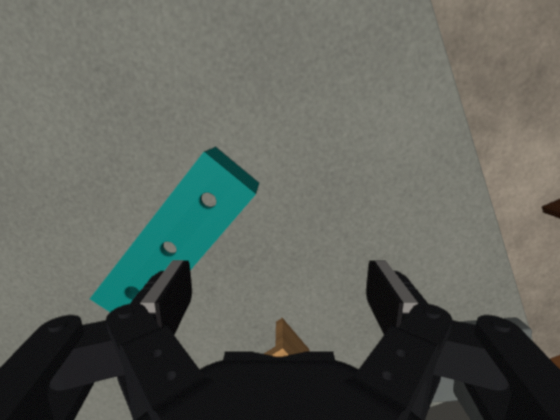

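The scene view shows the copper foot at about (198,178), the jig at (267,207), the wooden rack at (383,300) with the ball stem at (352,268), and red and teal lookalikes. The top view shows the foot at (362,211), the jig at (301,231), and the ball stem at the rack's right end, (199,215).

Next: crops and depth measurements.

```bash
cat > h.py <<'E'
import numpy as np,cv2
def load(n): 
    z=np.load(f"pics/{n}.npz"); return {k:z[k] for k in z.files}
def f(c): return 210/np.tan(np.radians(float(c['fov']))/2)
def ray(c,u,v):
    d=np.array([(u-c['cx'])/f(c),-(v-c['cy'])/f(c),-1.0]); T=c['T']
    return T[:3,3],T[:3,:3]@d
def cloud(c):
    v,u=np.mgrid[0:420,0:560]; d=c['d']
    P=np.stack([(u-c['cx'])/f(c)*d,-(v-c['cy'])/f(c)*d,-d],-1)
    W=P@c['T'][:3,:3].T+c['T'][:3,3]; W[d==0]=np.nan; return W
def atz(c,u,v,z):
    o,r=ray(c,u,v); return o+r*(z-o[2])/r[2]
def proj(c,p):
    q=c['T'][:3,:3].T@(np.asarray(p)-c['T'][:3,3]); return c['cx']+f(c)*q[0]/-q[2], c['cy']-f(c)*q[1]/-q[2]
def tri(obs):
    A=np.zeros((3,3));b=np.zeros(3);L=[]
    for c,u,v in obs:
        o,r=ray(c,u,v); r=r/np.linalg.norm(r); M=np.eye(3)-np.outer(r,r); A+=M;b+=M@o;L.append((o,r,M))
    p=np.linalg.solve(A,b); return p,[float(np.linalg.norm(M@(p-o))) for o,r,M in L]
def grab(name,tag):
    from workcell import env
    m=env.camera_model(name); p,d=env.read_camera(name)
    np.savez(f"pics/{tag}.npz",p=p,d=d,T=m["world_from_camera"],cx=m["cx"],cy=m["cy"],fov=m["vertical_fov"])
    cv2.imwrite(f"pics/{tag}.png",p[:,:,::-1]); return load(tag)
def crop(tag,u0,v0,u1,v1,s,out):
    p=cv2.imread(f"pics/{tag}.png")[v0:v1,u0:u1]; cv2.imwrite(f"pics/{out}.png",cv2.resize(p,None,fx=s,fy=s,interpolation=cv2.INTER_CUBIC))
E
python3 - <<'E'
from h import *
s=load("scene0");t=load("top0")
for c,n,pts in((s,"scene",[(20,300,'?'),(230,215,'jigfloor?'),(300,300,'table'),(352,262,'ball'),(387,284,'flat'),(423,300,'spire'),(198,166,'foottop'),(208,184,'flange')]),(t,"top",[(301,231,'jig'),(300,320,'table'),(450,250,'table'),(199,215,'ball'),(362,205,'foot'),(366,214,'fl')])):
    W=cloud(c)
    for u,v,l in pts: print(n,l,u,v,np.round(W[v,u],4))
crop("scene0",230,130,370,240,5,"c1"); crop("scene0",170,150,230,200,10,"c1b")
crop("top0",340,185,385,235,12,"c2"); crop("scene0",315,240,455,355,5,"c3"); crop("top0",275,205,330,260,10,"c4")
E
```

```text
scene ? 20 300 [ 1.0583 -0.8324 -0.7441]
scene jigfloor? 230 215 [ 5.493e-01 -9.450e-02 -3.000e-04]
scene table 300 300 [0.5917 0.1853 0.    ]
scene ball 352 262 [0.5138 0.2471 0.1336]
scene flat 387 284 [0.4971 0.322  0.1217]
scene spire 423 300 [0.4849 0.393  0.1368]
scene foottop 198 166 [ 0.5265 -0.2366  0.0464]
scene flange 208 184 [ 0.5272 -0.205   0.0051]
top jig 301 231 [ 0.4717 -0.0483  0.0117]
top table 300 320 [ 0.2077 -0.0454 -0.0008]
top table 450 250 [ 0.4167 -0.5043 -0.0018]
top ball 199 215 [0.5051 0.2384 0.1339]
top foot 362 205 [ 0.5467 -0.2263  0.0495]
top fl 366 214 [ 0.5205 -0.2385  0.0456]
```

View pics/c1b.png

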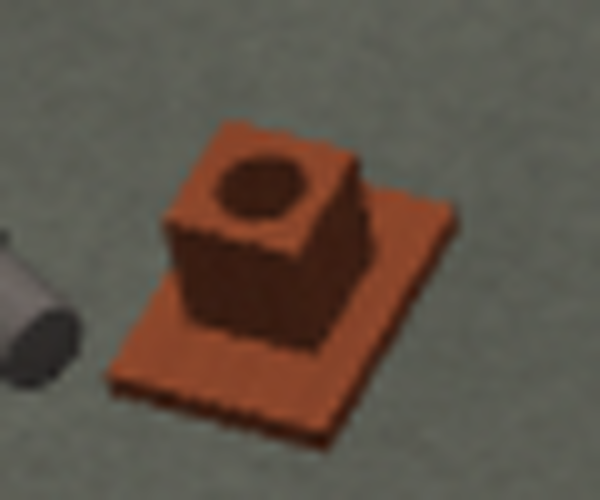

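View pics/c2.png

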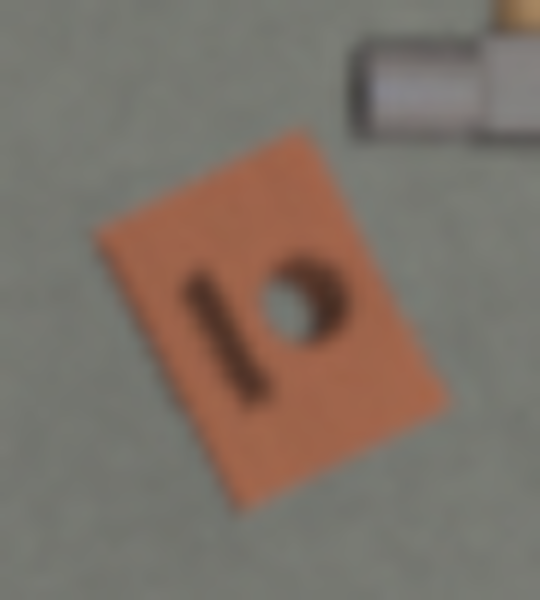

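View pics/c3.png

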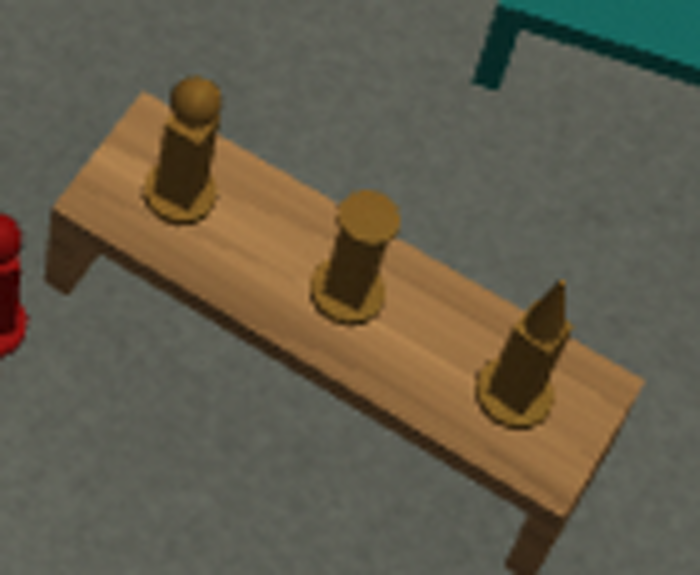

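View pics/c4.png

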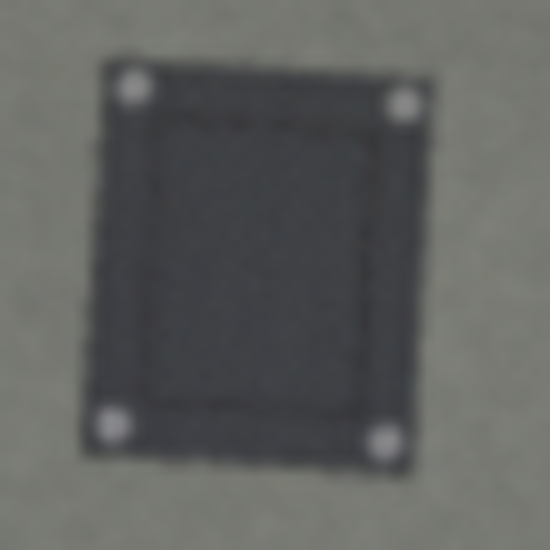

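View pics/c1.png

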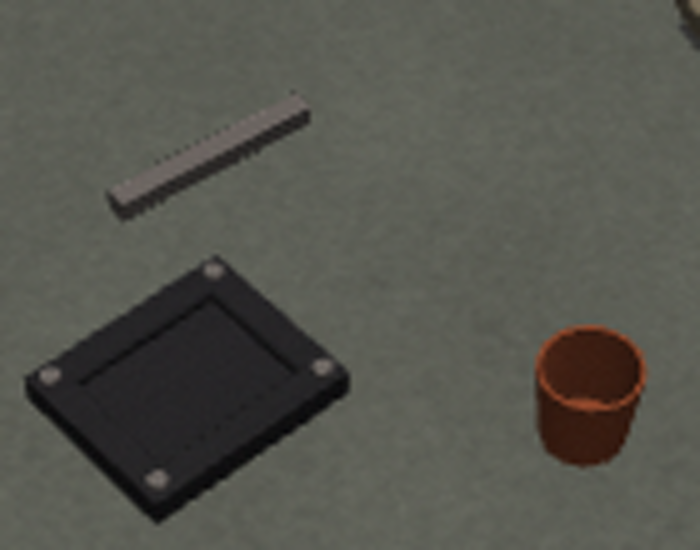

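Candidates before the first reach:
- **Foot:** scene (198,178), top (362,211). Nothing else has a flange with a square socket. The cup at (347,208) and the cover at (172,256) are also copper but a different shape.
- **Stem:** ball stem at scene (352,268) in the wooden rack, flat at (387,290), spire at (421,310), and a red lookalike at (313,297) standing outside the rack. I choose the ball one; crop c3 shows it clearly.
- **Rack:** wooden, not the teal one at (470,250).

Next: triangulate.

```bash
python3 - <<'E'
from h import *
s=load("scene0");t=load("top0");w=load("wrist0")
S=lambda x,y:((x/10)+170-.45,(y/10)+150-.45)
T=lambda x,y:((x/12)+340-.46,(y/12)+185-.46)
def show(l,r): print(l,np.round(r[0],4),np.round(r[1],4))
show("rim",tri([(s,*S(262,188)),(t,*T(310,300))]))
print("rim atz scene",atz(s,*S(262,188),.046),"top",atz(t,*T(310,300),.046))
for p in [(455,207),(325,437),(112,378)]: print("flange top scene",np.round(atz(s,*S(*p),.008),4))
for p in [(305,130),(95,235),(240,515),(450,405)]: print("flange top TOP",np.round(atz(t,*T(*p),.008),4))
# jig screws: scene c1 crop /5+(230,130); top c4 /10+(275,205)
J=lambda x,y:(x/5+230-.4,y/5+130-.4); K=lambda x,y:(x/10+275-.45,y/10+205-.45)
js=[(214,271),(322,367),(157,479),(50,375)]; kt=[(385,442),(113,427),(133,88),(404,104)]
P=[]
for a,b in zip(js,kt):
    r=tri([(s,*J(*a)),(t,*K(*b))]);show("jig screw",r);P.append(r[0]); print("  z16",np.round(atz(s,*J(*a),.016),4),np.round(atz(t,*K(*b),.016),4))
P=np.array(P);print("jig ctr",P.mean(0)); a=P[2]-P[1];b=P[3]-P[0]; print(np.degrees([np.arctan2(a[1],a[0]),np.arctan2(b[1],b[0])]),np.linalg.norm(a),np.linalg.norm(P[0]-P[1]))
# ball
B=lambda x,y:(x/5+315-.4,y/5+240-.4)
print("ball",B(195,103)); 
p=cv2.imread("pics/top0.png")[200:245,130:220]; cv2.imwrite("pics/c5.png",cv2.resize(p,None,fx=8,fy=8,interpolation=cv2.INTER_CUBIC))
st=np.load("pics/wrist0.npz")
tcp=np.array([0.2549,0.51486,0.2304]);print("tcp px wrist",proj(w,tcp))
from scipy.spatial.transform import Rotation as R
q=[0.68828693,0.16054989,0.688716,-0.16172542];M=R.from_quat(q,scalar_first=True).as_matrix();print(np.round(M,4))
C=np.linalg.inv(M)@(w['T'][:3,3]-tcp);print("cam in tool",C); print(np.round(M.T@w['T'][:3,:3],4))
E
```

```text
rim [ 0.5339 -0.2374  0.043 ] [0.0002 0.0002]
rim atz scene [ 0.53519762 -0.23466227  0.046     ] top [ 0.53369284 -0.23682602  0.046     ]
flange top scene [ 0.4862 -0.2265  0.008 ]
flange top scene [ 0.5581 -0.1894  0.008 ]
flange top scene [ 0.584 -0.242  0.008]
flange top TOP [ 0.5823 -0.2451  0.008 ]
flange top TOP [ 0.5549 -0.1909  0.008 ]
flange top TOP [ 0.4836 -0.2265  0.008 ]
flange top TOP [ 0.5118 -0.2806  0.008 ]
jig screw [ 0.4184 -0.0839  0.0169] [0.0001 0.0001]
  z16 [ 0.4179 -0.0845  0.016 ] [ 0.4184 -0.0839  0.016 ]
jig screw [ 0.4228 -0.0028  0.0164] [0.0005 0.0005]
  z16 [ 0.4229 -0.0034  0.016 ] [ 0.4225 -0.0025  0.016 ]
jig screw [ 0.5249 -0.0087  0.0169] [0.0005 0.0005]
  z16 [ 0.5248 -0.0097  0.016 ] [ 0.5246 -0.0084  0.016 ]
jig screw [ 0.5201 -0.0903  0.0178] [0.0002 0.0002]
  z16 [ 0.5194 -0.0917  0.016 ] [ 0.5202 -0.0903  0.016 ]
jig ctr [ 0.47155348 -0.04643128  0.01700121]
[-3.32516717 -3.61344433] 0.10224054657169983 0.08119860793000176
ball (353.6, 260.20000000000005)
tcp px wrist (np.float64(281.35480574677325), np.float64(262.7210393584121))
[[-1.000e-03  4.438e-01  8.961e-01]
 [-1.500e-03  8.961e-01 -4.438e-01]
 [-1.000e+00 -1.800e-03 -2.000e-04]]
cam in tool [-0.1429541  -0.00134561 -0.07306458]
[[ 2.000e-04  2.894e-01 -9.572e-01]
 [ 1.000e+00  1.000e-03  5.000e-04]
 [ 1.100e-03 -9.572e-01 -2.894e-01]]
```

```bash
python3 - <<'E'
E
```

```text
(no output)
```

View pics/c5.png

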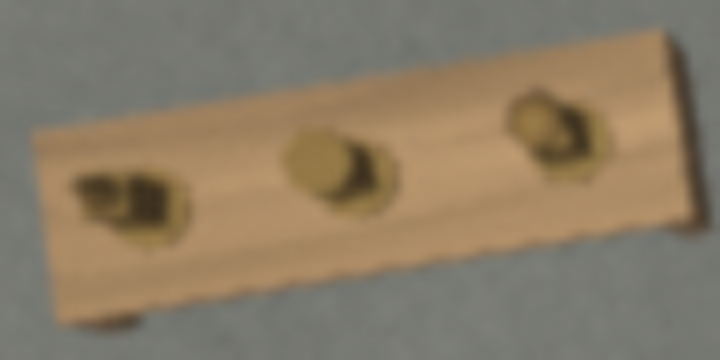

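```bash
cat >> h.py <<'E'
from scipy.spatial.transform import Rotation as R
def pose():
    from workcell import env
    s=env.get_state(); M=R.from_quat(s['orientation'],scalar_first=True).as_matrix()
    return s,M,np.degrees(np.arctan2(M[1,1],M[0,1]))
def go(x,y,z,phi):
    s,M,p=pose(); a=np.radians(p); d=np.array([x,y,z])-s['tcp_pos']
    Y=np.array([np.cos(a),np.sin(a),0]);Z=np.array([np.sin(a),-np.cos(a),0])
    print("clock",round(s['clock'],2),"tcp",np.round(s['tcp_pos'],4),"phi",round(p,2),"xaxis",np.round(M[:,0],4),"F",np.round(s['wrist_force'],1),"gap",round(s['finger_gap'],4))
    print("offset cm",np.round(100*np.array([-d[2],Y@d,Z@d]),2),"yaw",round((p-phi+180)%360-180,2))
E
python3 -c "
from h import *
go(.46,-.04,.21,26.8)"
```

```text
clock 0.15 tcp [0.255  0.515  0.2306] phi 63.66 xaxis [-8.0e-04 -1.2e-03 -1.0e+00] F [ 0.4 -0.3  0.3] gap 0.0852
offset cm [  2.06 -40.63  43.  ] yaw 36.86
```

Emit:
{"op": "servo_tool", "data": {
  "increments": [
    {"offset":[0,-2.5,2.6],"yaw":4},
    {"offset":[0.2,-5.9,6.2],"yaw":9},
    {"offset":[0.5,-9.3,9.8],"yaw":14},
    {"offset":[0.8,-12.7,13.4],"yaw":19},
    {"offset":[1,-16.1,17],"yaw":24},
    {"offset":[1.2,-19.5,20.6],"yaw":29},
    {"offset":[1.4,-22.9,24.2],"yaw":33},
    {"offset":[1.6,-26.3,27.8],"yaw":36.9}
  ]
}}

```text
clock: 0.95
tcp_pos: [0.3877, 0.1544, 0.2152]
orientation: [0.602, 0.372, 0.602, -0.371]
wrist_force: [1.6, -0.4, -0.5]
finger_gap: 0.0854
```

```bash
python3 -c "
from h import *
go(.46,-.04,.21,26.8)"
```

```text
clock 0.95 tcp [0.3877 0.1544 0.2152] phi 26.62 xaxis [ 4.e-04  2.e-04 -1.e+00] F [ 1.6 -0.4 -0.5] gap 0.0854
offset cm [ 0.52 -2.25 20.62] yaw -0.18
```

Emit:
{"op": "servo_tool", "data": {
  "increments": [
    {"offset":[0,-0.5,5],"yaw":0},
    {"offset":[0.2,-1,10],"yaw":0},
    {"offset":[0.4,-1.5,15],"yaw":0},
    {"offset":[0.5,-2,18.5],"yaw":0},
    {"offset":[0.5,-2.2,20.2],"yaw":0},
    {"offset":[0.5,-2.2,20.2],"yaw":0},
    {"offset":[0.5,-2.2,20.2],"yaw":0},
    {"offset":[0.5,-2.2,20.2],"yaw":0}
  ]
}}

```text
clock: 1.75
tcp_pos: [0.4583, -0.0331, 0.2102]
orientation: [0.602, 0.37, 0.603, -0.37]
wrist_force: [0.3, -0.6, -0.7]
finger_gap: 0.0853
```

```bash
python3 -c "
from h import *
grab('wrist','w1')
go(.515,-.20,.15,26.8)"
```

```text
clock 1.8 tcp [ 0.4584 -0.0329  0.2103] phi 26.84 xaxis [-3.e-04  4.e-04 -1.e+00] F [-0.3  0.5  0.8] gap 0.0851
offset cm [ 6.03 -2.49 17.46] yaw 0.04
```

View pics/w1.png

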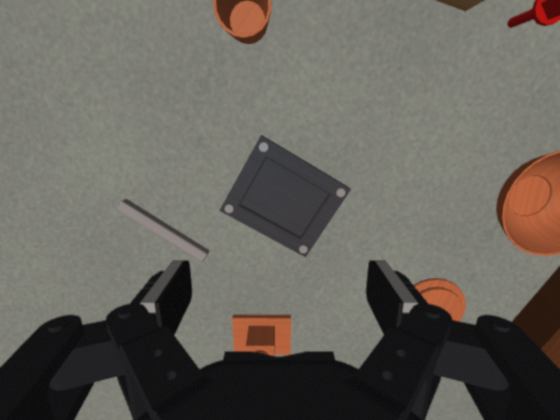

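w1 shows the jig with its screws at about (264,147), (341,192), (303,249) and (229,209). The foot lies ahead at (262,335).

```bash
cat >> h.py <<'E'
def blob(c,u,v,r=7):
    g=cv2.cvtColor(c['p'],cv2.COLOR_RGB2GRAY).astype(float); u0,v0=int(round(u)),int(round(v))
    w=g[v0-r:v0+r+1,u0-r:u0+r+1].copy(); th=(w.max()+np.median(w))/2; w=np.clip(w-th,0,None)
    vv,uu=np.mgrid[v0-r:v0+r+1,u0-r:u0+r+1]; return (w*uu).sum()/w.sum(),(w*vv).sum()/w.sum()
def jig(c,pts,z=.0165):
    P=np.array([atz(c,*blob(c,*p,5),z) for p in pts]); ctr=P.mean(0)
    a=P[1]-P[0];b=P[2]-P[3]; 
    print(np.round(P,4),"ctr",np.round(ctr,4),"sides",[round(float(np.linalg.norm(P[i]-P[(i+1)%4])),4) for i in range(4)],"edge01 deg",np.degrees(np.arctan2(a[1],a[0])),np.degrees(np.arctan2(b[1],b[0])))
    return ctr
E
python3 -c "
from h import *
w=load('w1')
jig(w,[(264,147),(341,192),(303,249),(229,209)])
W=cloud(w)
for p in [(285,197),(246,200),(300,225),(150,100),(262,320)]: print(p,np.round(W[p[1],p[0]],4))
"
```

```text
[[ 0.4231 -0.0034  0.0165]
 [ 0.5258 -0.0098  0.0165]
 [ 0.5206 -0.0924  0.0165]
 [ 0.4179 -0.0858  0.0165]] ctr [ 0.4719 -0.0478  0.0165] sides [0.1028, 0.0828, 0.1029, 0.0826] edge01 deg -3.535985962811667 -3.673724974427184
(285, 197) [ 0.4718 -0.045   0.0103]
(246, 200) [ 0.4321 -0.0692  0.01  ]
(300, 225) [ 0.5042 -0.0682  0.0101]
(150, 100) [ 2.884e-01 -1.570e-02  1.000e-04]
(262, 320) [ 0.5228 -0.213   0.0083]
```

Emit:
{"op": "servo_tool", "data": {
  "increments": [
    {"offset":[0,-0.3,2.5],"yaw":0},
    {"offset":[1,-0.8,6],"yaw":0},
    {"offset":[2,-1.4,10],"yaw":0},
    {"offset":[3.5,-2,14],"yaw":0},
    {"offset":[4.5,-2.4,16.5],"yaw":0},
    {"offset":[5,-2.5,17.5],"yaw":0},
    {"offset":[5,-2.5,17.5],"yaw":0},
    {"offset":[5,-2.5,17.5],"yaw":0}
  ]
}}

```text
clock: 2.6
tcp_pos: [0.5151, -0.2001, 0.1605]
orientation: [0.602, 0.371, 0.603, -0.37]
wrist_force: [0.9, 0.2, 0.1]
finger_gap: 0.0853
```

```bash
python3 -c "
from h import *
grab('wrist','w2')
go(.534,-.236,.10,26.8)"
```

```text
clock 2.65 tcp [ 0.5152 -0.2     0.1609] phi 26.85 xaxis [ 1.e-04  4.e-04 -1.e+00] F [ 0.  -1.1  0.1] gap 0.0849
offset cm [6.09 0.05 4.06] yaw 0.05
```

View pics/w2.png

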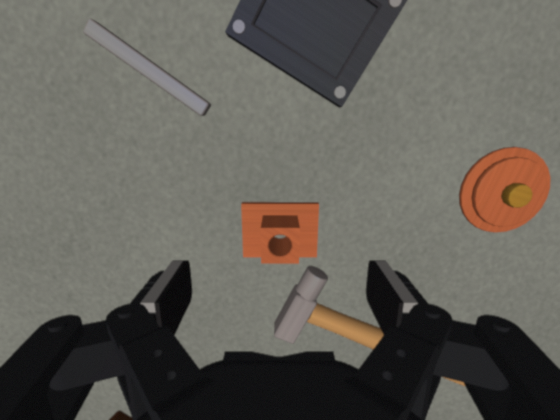

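```bash
python3 -c "
from h import *
crop('w2',225,190,335,275,7,'c6')"
```

```text
(no output)
```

View pics/c6.png

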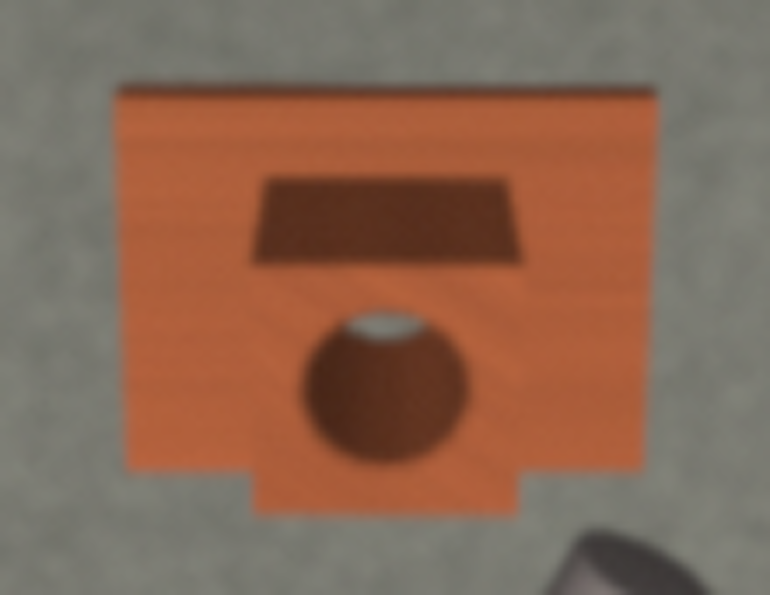

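```bash
python3 -c "
from h import *
w=load('w2'); C=lambda x,y:(x/7+225-.43,y/7+190-.43)
f_=np.array([atz(w,*C(*p),.008) for p in [(117,92),(657,95),(644,471),(126,470)]]); print(np.round(f_,4),f_.mean(0))
s_=np.array([atz(w,*C(*p),.046) for p in [(252,265),(522,265),(518,515),(254,515)]]); print(np.round(s_,4),s_.mean(0))
print('bore',atz(w,*C(386,388),.046))
d=f_[1]-f_[0];print(np.linalg.norm(d),np.degrees(np.arctan2(d[1],d[0]))); d=f_[2]-f_[3];print(np.linalg.norm(d),np.degrees(np.arctan2(d[1],d[0])))
d=s_[1]-s_[0];print(np.linalg.norm(d),np.degrees(np.arctan2(d[1],d[0]))); print(np.linalg.norm(s_[1]-s_[2]),np.linalg.norm(f_[1]-f_[2]))
t=load('top0');print(tri([(w,*C(386,388)),(t,310/12+340-.46,300/12+185-.46)]))
W=cloud(w); q=lambda u,v:np.round(W[v,u],4); print(q(280,229),q(240+10,240),q(310,300))
"
```

```text
[[ 0.4848 -0.227   0.008 ]
 [ 0.5558 -0.1917  0.008 ]
 [ 0.5833 -0.2457  0.008 ]
 [ 0.5115 -0.2817  0.008 ]] [ 0.53385201 -0.23651066  0.008     ]
[[ 0.5101 -0.2287  0.046 ]
 [ 0.5417 -0.2128  0.046 ]
 [ 0.5581 -0.245   0.046 ]
 [ 0.526  -0.2612  0.046 ]] [ 0.53397421 -0.23693773  0.046     ]
bore [ 0.53363189 -0.23640694  0.046     ]
0.0792298922304496 26.431700494049405
0.0803392858465758 26.637121782751766
0.03538847448292674 26.760587984033673
0.03621147480052429 0.06057316051856477
(array([ 0.53403709, -0.2373208 ,  0.04371878]), [5.96901312635334e-05, 5.969013126364834e-05])
[ 0.5266 -0.222   0.0463] [ 0.5103 -0.2602  0.0083] [ 0.5953 -0.2865  0.026 ]
```

```bash
python3 -c "
from h import *
go(.5338,-.2366,.012,26.6)"
```

```text
clock 2.65 tcp [ 0.5152 -0.2     0.1609] phi 26.85 xaxis [ 1.e-04  4.e-04 -1.e+00] F [ 0.  -1.1  0.1] gap 0.0849
offset cm [14.89  0.    4.11] yaw 0.25
```

Emit:
{"op": "servo_tool", "data": {
  "increments": [
    {"offset":[1.5,0,2],"yaw":0.25},
    {"offset":[4,0,4.1],"yaw":0.25},
    {"offset":[7,0,4.1],"yaw":0.25},
    {"offset":[10,0,4.1],"yaw":0.25},
    {"offset":[12.5,0,4.1],"yaw":0.25},
    {"offset":[14,0,4.1],"yaw":0.25},
    {"offset":[14.9,0,4.1],"yaw":0.25},
    {"offset":[14.9,0,4.1],"yaw":0.25}
  ]
}}

```text
clock: 3.45
tcp_pos: [0.5334, -0.2368, 0.0109]
orientation: [0.601, 0.372, 0.602, -0.372]
wrist_force: [0.3, 0.6, 0.2]
finger_gap: 0.0851
```

```bash
python3 -c "
from h import *
grab('wrist','w3')
go(.5338,-.2366,.012,26.6)"
```

```text
clock 3.5 tcp [ 0.534  -0.2374  0.0118] phi 26.57 xaxis [ 2.e-04  1.e-04 -1.e+00] F [0.5 0.4 0. ] gap 0.0854
offset cm [-0.02  0.02 -0.08] yaw -0.03
```

View pics/w3.png

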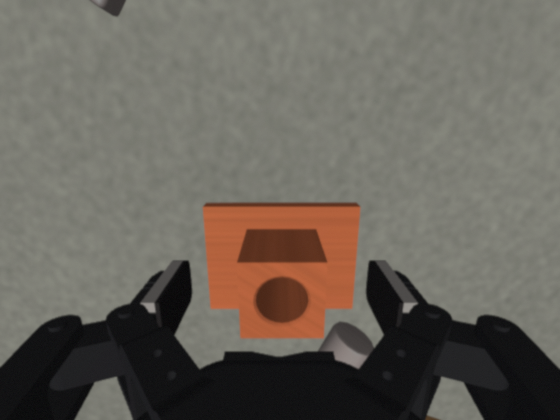

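The socket (282,300) sits centred between the pads, and the hammer head at (347,345) is clear. Closing.

Emit:
{"op": "servo_tool", "data": {
  "increments": [
    {"offset":[0,0,0],"yaw":0},
    {"offset":[0,0,0],"yaw":0},
    {"offset":[0,0,0],"yaw":0},
    {"offset":[0,0,0],"yaw":0},
    {"offset":[0,0,0],"yaw":0},
    {"offset":[0,0,0],"yaw":0},
    {"offset":[0,0,0],"yaw":0},
    {"offset":[0,0,0],"yaw":0}
  ],
  "claw": 0,
  "force": 60
}}

```text
clock: 4.3
tcp_pos: [0.5347, -0.2385, 0.0123]
orientation: [0.602, 0.372, 0.601, -0.372]
wrist_force: [0.2, 1.5, 6.5]
finger_gap: 0.0352
```

```bash
python3 -c "
from h import *
grab('wrist','w4')
go(.5338,-.2366,.012,26.6)
crop('w4',180,180,380,360,4,'c7')"
```

```text
clock 4.35 tcp [ 0.5347 -0.2385  0.0123] phi 26.51 xaxis [ 2.e-03 -7.e-04 -1.e+00] F [0.5 1.  6.1] gap 0.0351
offset cm [ 0.03  0.   -0.21] yaw -0.09
```

View pics/c7.png

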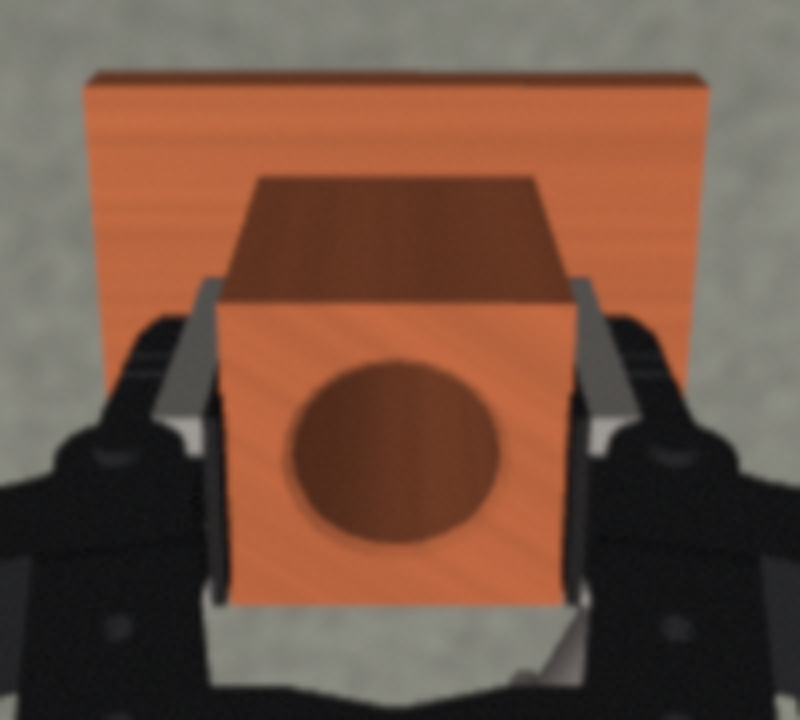

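```bash
python3 -c "
from h import *
w=load('w4'); C=lambda x,y:(x/4+180-.375,y/4+180-.375)
b=atz(w,*C(396,452),.046); print('bore',b)
s_=np.array([atz(w,*C(*p),.046) for p in [(216,302),(577,302),(568,604),(228,604)]]); print(np.round(s_,4),s_.mean(0))
for p in [((85,85),(710,85))]:
  P=[atz(w,*C(*q),.008) for q in p[0:1][0:1]] if 0 else [atz(w,*C(*q),.008) for q in p]; d=P[1]-P[0]; print(P,np.linalg.norm(d),np.degrees(np.arctan2(d[1],d[0])))
s,M,ph=pose(); print('tool frame ctr', M.T@(s_.mean(0)-s['tcp_pos']), M.T@(b-s['tcp_pos']))
"
```

```text
bore [ 0.53267295 -0.23647847  0.046     ]
[[ 0.5089 -0.2291  0.046 ]
 [ 0.5413 -0.213   0.046 ]
 [ 0.5579 -0.2451  0.046 ]
 [ 0.5247 -0.2615  0.046 ]] [ 0.53318898 -0.2372023   0.046     ]
[array([ 0.48418266, -0.22792613,  0.008     ]), array([ 0.55563408, -0.19243245,  0.008     ])] 0.07978162002138463 26.416010027882844
tool frame ctr [-0.03366473 -0.00073294 -0.00181655] [-0.0336663  -0.00087166 -0.0026946 ]
```

```bash
python3 -c "
from h import *
go(.4726,-.135,.085,-3.6)"
```

```text
clock 4.35 tcp [ 0.5347 -0.2385  0.0123] phi 26.51 xaxis [ 2.e-03 -7.e-04 -1.e+00] F [0.5 1.  6.1] gap 0.0351
offset cm [ -7.27  -0.94 -12.04] yaw 30.11
```

Emit:
{"op": "servo_tool", "data": {
  "increments": [
    {"offset":[-0.3,0,0],"yaw":0},
    {"offset":[-1,0,0],"yaw":0},
    {"offset":[-2,0,0],"yaw":0},
    {"offset":[-3.2,0,0],"yaw":0},
    {"offset":[-4.5,0,0],"yaw":0},
    {"offset":[-6,0,0],"yaw":0},
    {"offset":[-7,0,0],"yaw":0},
    {"offset":[-7.3,0,0],"yaw":0}
  ]
}}

```text
clock: 5.15
tcp_pos: [0.5349, -0.2388, 0.0864]
orientation: [0.602, 0.372, 0.6, -0.372]
wrist_force: [-0.4, -0.5, -4.9]
finger_gap: 0.0351
```

```bash
python3 -c "
from h import *
go(.4726,-.135,.085,-3.6)"
```

```text
clock 5.15 tcp [ 0.5349 -0.2388  0.0864] phi 26.5 xaxis [ 0.0028 -0.0016 -1.    ] F [-0.4 -0.5 -4.9] gap 0.0351
offset cm [  0.14  -0.94 -12.07] yaw 30.1
```

Emit:
{"op": "servo_tool", "data": {
  "increments": [
    {"offset":[0,0,-1],"yaw":4},
    {"offset":[0,-0.1,-3],"yaw":9},
    {"offset":[0,-0.3,-5.5],"yaw":15},
    {"offset":[0,-0.6,-8],"yaw":21},
    {"offset":[0,-0.8,-10.5],"yaw":26},
    {"offset":[0,-0.9,-12],"yaw":30.1},
    {"offset":[0,-0.9,-12],"yaw":30.1},
    {"offset":[0,-0.9,-12],"yaw":30.1}
  ]
}}

```text
clock: 5.95
tcp_pos: [0.4726, -0.1349, 0.0845]
orientation: [0.485, 0.515, 0.484, -0.515]
wrist_force: [-0.2, 0.1, -4.8]
finger_gap: 0.0352
```

```bash
python3 -c "
from h import *
grab('wrist','w5')
go(.4726,-.0499,.085,-3.6)"
```

```text
clock 6.0 tcp [ 0.473  -0.1354  0.0846] phi -3.53 xaxis [ 1.3e-03 -8.0e-04 -1.0e+00] F [ 0.3  0.2 -4.5] gap 0.0353
offset cm [-0.04 -0.57 -8.53] yaw 0.07
```

View pics/w5.png

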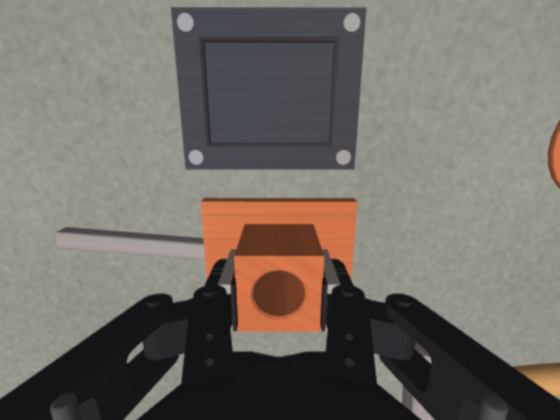

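w5: the foot is held square, with its flange edge at row 199, cols 203–356. The jig is straight ahead, with screws at (185,22), (352,22), (343,157) and (196,157).

```bash
python3 -c "
from h import *
w=load('w5')
c=jig(w,[(185,22),(352,22),(343,157),(196,157)])
crop('w5',190,185,370,345,4,'c8');crop('w5',165,0,375,180,3.8,'c9')
"
```

```text
[[ 0.4238 -0.0034  0.0165]
 [ 0.526  -0.0081  0.0165]
 [ 0.5215 -0.0927  0.0165]
 [ 0.4177 -0.0853  0.0165]] ctr [ 0.4722 -0.0474  0.0165] sides [0.1023, 0.0847, 0.104, 0.0821] edge01 deg -2.645228371288964 -4.05757906339356
```

View pics/c8.png

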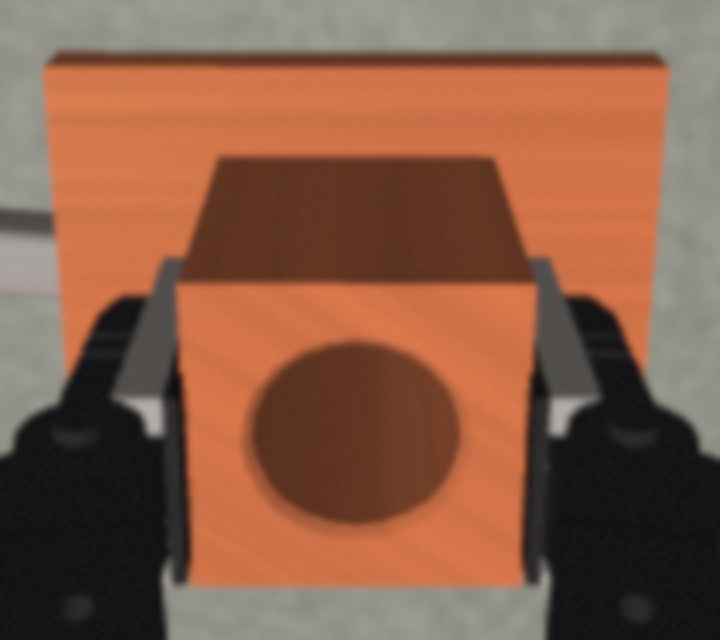

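View pics/c9.png

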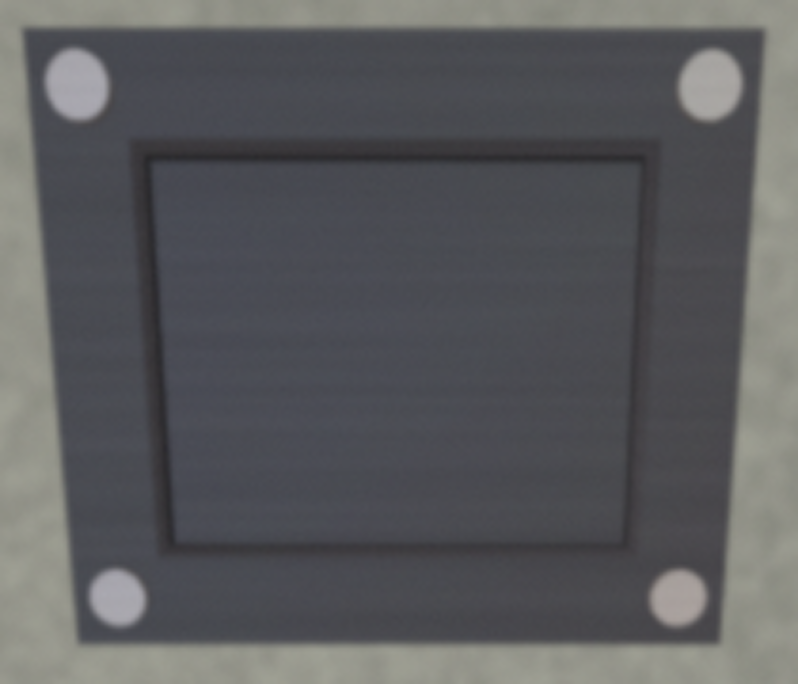

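```bash
python3 -c "
from h import *
w=load('w5'); s,M,ph=pose()
C9=lambda x,y:(x/3.8+165-.37,y/3.8-.37); C8=lambda x,y:(x/4+190-.375,y/4+185-.375)
def q(pts,z,C,l):
  P=np.array([atz(w,*C(*p),z) for p in pts]); d=P[1]-P[0]; e=P[2]-P[3]
  # diag-intersection centre
  L=[float(round(np.linalg.norm(P[i]-P[(i+1)%4])*1000,1)) for i in range(4)]
  print(l,np.round(P.mean(0),4),L,'deg',np.round(np.degrees([np.arctan2(d[1],d[0]),np.arctan2(e[1],e[0])]),2)); return P.mean(0)
q([(77,84),(711,84),(679,598),(118,598)],.0165,C9,'screws')
q([(25,30),(765,30),(718,641),(79,641)],.016,C9,'outer')
q([(152,158),(642,158),(623,545),(174,545)],.010,C9,'floor')
dz=s['tcp_pos'][2]-.0123
f=q([(178,282),(537,282),(526,586),(190,586)],.046+dz,C8,'socket')
print('bore',atz(w,*C8(355,432),.046+dz))
a=atz(w,*C8(45,66),.008+dz);b=atz(w,*C8(668,66),.008+dz);print('flange edge mid',(a+b)/2,np.linalg.norm(b-a),np.degrees(np.arctan2((b-a)[1],(b-a)[0])))
Zt=M[:,2]; print('centre from flange edge',(a+b)/2+Zt*.03)
print('tool frame',M.T@(f-s['tcp_pos']), M.T@((a+b)/2+Zt*.03-s['tcp_pos']))
"
```

```text
screws [ 0.4717 -0.0469  0.0165] [103.4, 83.3, 103.4, 83.2] deg [-3.53 -3.56]
outer [ 0.4717 -0.047   0.016 ] [119.5, 99.1, 119.4, 99.0] deg [-3.52 -3.57]
floor [ 0.4717 -0.047   0.01  ] [83.8, 64.8, 84.2, 64.8] deg [-3.53 -3.56]
socket [ 0.4727 -0.1334  0.1183] [35.9, 36.3, 36.6, 36.3] deg [-3.6  -3.63]
bore [ 0.47245793 -0.13233548  0.11826028]
flange edge mid [ 0.47450941 -0.10331682  0.08026028] 0.0794931361593446 -3.578326961334382
centre from flange edge [ 0.47266153 -0.13325985  0.08028086]
tool frame [-0.03370193 -0.00039801 -0.00201015] [ 0.00427734 -0.00047973 -0.00212813]
```

Emit:
{"op": "servo_tool", "data": {
  "increments": [
    {"offset":[0,-0.1,-1.5],"yaw":0},
    {"offset":[0,-0.3,-4],"yaw":0},
    {"offset":[0,-0.5,-6.5],"yaw":0},
    {"offset":[0,-0.63,-8.2],"yaw":0},
    {"offset":[1,-0.63,-8.61],"yaw":0},
    {"offset":[2.5,-0.63,-8.61],"yaw":0},
    {"offset":[4,-0.63,-8.61],"yaw":0},
    {"offset":[4.4,-0.63,-8.61],"yaw":0}
  ]
}}

```text
clock: 6.8
tcp_pos: [0.4703, -0.0485, 0.0384]
orientation: [-0.483, -0.515, -0.485, 0.516]
wrist_force: [-0.0, 0.6, -4.9]
finger_gap: 0.0355
```

```bash
python3 -c "
from h import *
grab('wrist','w6')
go(.4720,-.0491,.0283,-3.6)
crop('w6',140,150,420,360,2.8,'c10')"
```

```text
clock 6.85 tcp [ 0.4703 -0.0485  0.0385] phi -3.61 xaxis [-2.8e-03  7.0e-04 -1.0e+00] F [-0.3  0.5 -4.4] gap 0.0356
offset cm [1.02 0.17 0.05] yaw -0.01
```

View pics/c10.png

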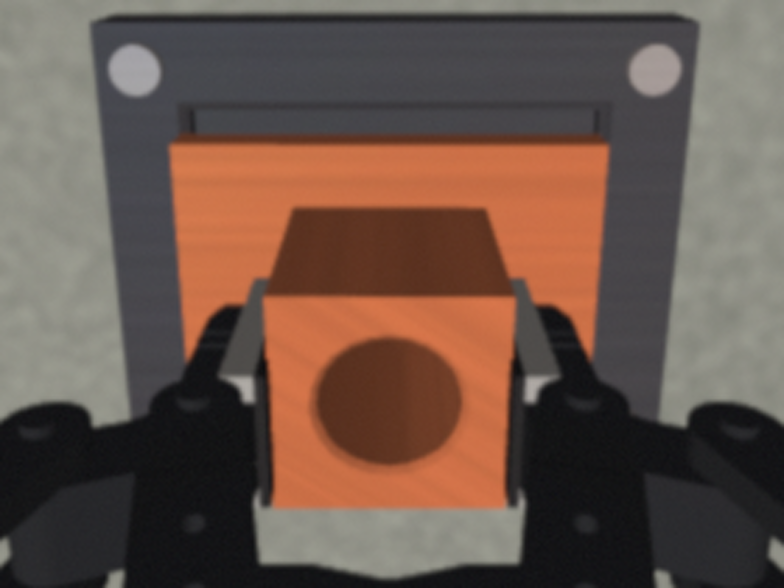

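Emit:
{"op": "servo_tool", "data": {
  "increments": [
    {"offset":[0,0,0],"yaw":0},
    {"offset":[0,0,0],"yaw":0},
    {"offset":[0,0,0],"yaw":0},
    {"offset":[0,0,0],"yaw":0},
    {"offset":[0,0,0],"yaw":0},
    {"offset":[0,0,0],"yaw":0},
    {"offset":[0,0,0],"yaw":0},
    {"offset":[0,0,0],"yaw":0}
  ]
}}

```text
clock: 7.65
tcp_pos: [0.4713, -0.0484, 0.0403]
orientation: [0.484, 0.515, 0.484, -0.515]
wrist_force: [-0.4, 0.8, -4.7]
finger_gap: 0.0355
```

```bash
python3 -c "
from h import *
grab('wrist','w7')
go(.4720,-.0491,.0283,-3.6)
crop('w7',140,150,420,360,2.8,'c11')"
```

```text
clock 7.7 tcp [ 0.4713 -0.0484  0.0403] phi -3.59 xaxis [ 0.e+00  1.e-04 -1.e+00] F [-0.5 -0.5 -4.9] gap 0.0352
offset cm [1.2  0.07 0.06] yaw 0.01
```

View pics/c11.png

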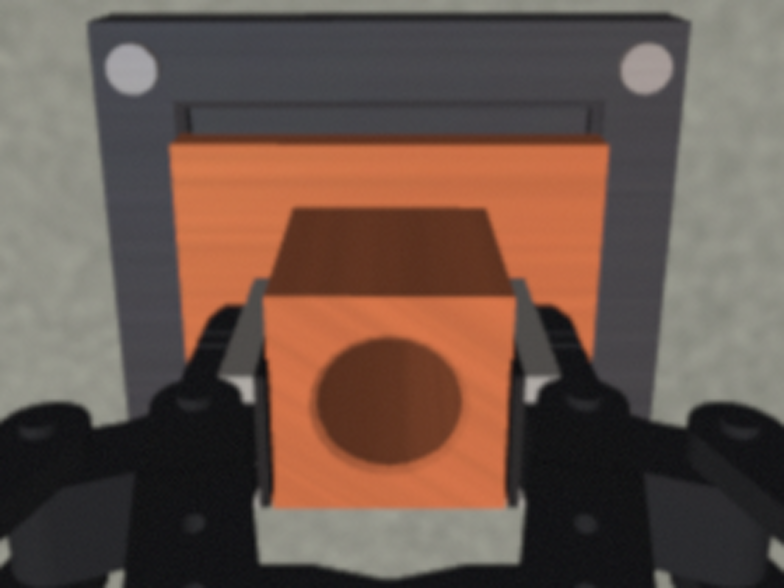

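```bash
python3 -c "
from h import *
w=load('w7'); s,M,ph=pose(); C=lambda x,y:(x/2.8+140-.32,y/2.8+150-.32)
u=lambda a:(M.T@(a-s['tcp_pos']))*1000
m=lambda a,b,z:(u(atz(w,*C(*a),z))+u(atz(w,*C(*b),z)))/2
def l(n,a,b,z,off): 
  A,B=u(atz(w,*C(*a),z)),u(atz(w,*C(*b),z)); print(n,np.round((A+B)/2+[0,0,off],2),'len',round(np.linalg.norm(B-A),2),'ang',round(np.degrees(np.arctan2(B[2]-A[2],B[1]-A[1])),2))
dz=s['tcp_pos'][2]-.0123
l('flange',(170,145),(609,145),.008+dz,30)
l('screws',(131,69),(647,68.5),.0165,41)
l('outer',(90,22),(690,22),.016,50)
l('mouth',(176,102),(605,102),.016,34)
"
```

```text
flange [ 4.3   0.04 -1.46] len 80.12 ang 0.08
screws [ 2.379e+01 -2.000e-02 -9.900e-01] len 103.8 ang 0.02
outer [24.29  0.2  -1.27] len 119.12 ang 0.07
mouth [24.29  0.28 -1.05] len 87.57 ang 0.07
```

Emit:
{"op": "servo_tool", "data": {
  "increments": [
    {"offset":[0.2,0.03,0.05],"yaw":0},
    {"offset":[0.5,0.03,0.05],"yaw":0},
    {"offset":[0.8,0.03,0.05],"yaw":0},
    {"offset":[1.1,0.03,0.05],"yaw":0},
    {"offset":[1.3,0.03,0.05],"yaw":0},
    {"offset":[1.45,0.03,0.05],"yaw":0},
    {"offset":[1.6,0.03,0.05],"yaw":0},
    {"offset":[1.65,0.03,0.05],"yaw":0}
  ]
}}

```text
clock: 8.5
tcp_pos: [0.4715, -0.0489, 0.0236]
orientation: [0.484, 0.515, 0.484, -0.515]
wrist_force: [0.3, -0.5, -4.7]
finger_gap: 0.035
```

```bash
python3 -c "
from h import *
go(.4720,-.0491,.0223,-3.6)"
```

```text
clock 8.5 tcp [ 0.4715 -0.0489  0.0236] phi -3.6 xaxis [-1.e-04  1.e-04 -1.e+00] F [ 0.3 -0.5 -4.7] gap 0.035
offset cm [0.13 0.05 0.01] yaw 0.0
```

Inside the pocket with no contact (force is the foot's weight only). Last 1.3 mm, slowly.

Emit:
{"op": "servo_tool", "data": {
  "increments": [
    {"offset":[0.03,0,0],"yaw":0},
    {"offset":[0.06,0,0],"yaw":0},
    {"offset":[0.09,0,0],"yaw":0},
    {"offset":[0.11,0,0],"yaw":0},
    {"offset":[0.13,0,0],"yaw":0},
    {"offset":[0.15,0,0],"yaw":0},
    {"offset":[0.15,0,0],"yaw":0},
    {"offset":[0.15,0,0],"yaw":0}
  ]
}}

```text
clock: 9.3
tcp_pos: [0.4716, -0.0489, 0.0224]
orientation: [0.484, 0.515, 0.484, -0.515]
wrist_force: [0.0, 1.2, -2.0]
finger_gap: 0.0352
```

```bash
python3 -c "
from h import *
go(.4720,-.0491,.0223,-3.6)"
```

```text
clock 9.3 tcp [ 0.4716 -0.0489  0.0224] phi -3.59 xaxis [ 2.e-04  0.e+00 -1.e+00] F [ 0.   1.2 -2. ] gap 0.0352
offset cm [0.01 0.04 0.02] yaw 0.01
```

Emit:
{"op": "servo_tool", "data": {
  "increments": [
    {"offset":[0.02,0,0],"yaw":0},
    {"offset":[0.04,0,0],"yaw":0},
    {"offset":[0.06,0,0],"yaw":0},
    {"offset":[0.06,0,0],"yaw":0},
    {"offset":[0.06,0,0],"yaw":0},
    {"offset":[0.06,0,0],"yaw":0},
    {"offset":[0.06,0,0],"yaw":0},
    {"offset":[0.06,0,0],"yaw":0}
  ]
}}

```text
clock: 10.1
tcp_pos: [0.4716, -0.0489, 0.0223]
orientation: [0.484, 0.516, 0.484, -0.515]
wrist_force: [-2.9, 1.3, 5.9]
finger_gap: 0.0351
```

```bash
python3 -c "
from h import *
grab('wrist','w8')
go(.4720,-.0491,.0223,-3.6)
crop('w8',140,150,420,360,2.8,'c12')"
```

```text
clock 10.15 tcp [ 0.4716 -0.0489  0.0223] phi -3.59 xaxis [ 4.e-04 -1.e-04 -1.e+00] F [-3.9  0.4  5.9] gap 0.0352
offset cm [0.   0.04 0.01] yaw 0.01
```

View pics/c12.png

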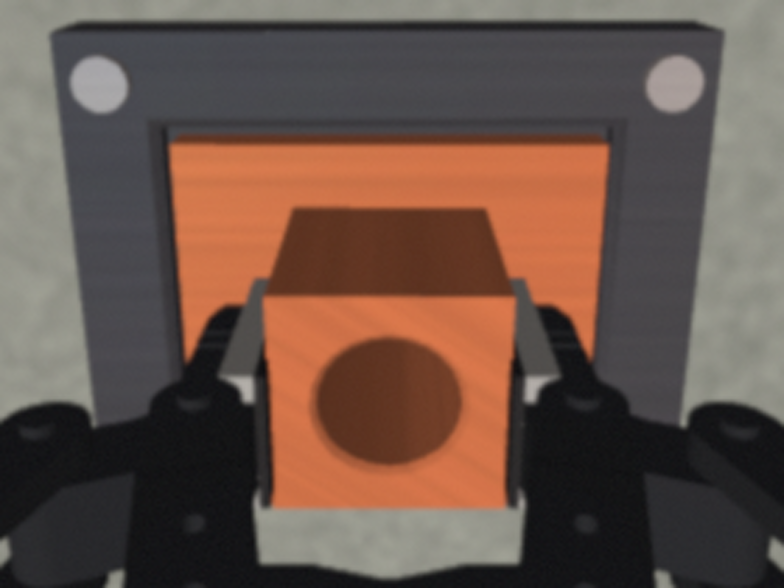

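Emit:
{"op": "servo_tool", "data": {
  "increments": [
    {"offset":[0,0,0],"yaw":0},
    {"offset":[0,0,0],"yaw":0},
    {"offset":[0,0,0],"yaw":0},
    {"offset":[0,0,0],"yaw":0},
    {"offset":[0,0,0],"yaw":0},
    {"offset":[-0.2,0,0],"yaw":0},
    {"offset":[-0.7,0,0],"yaw":0},
    {"offset":[-1.5,0,0],"yaw":0}
  ],
  "claw": 0.9
}}

```text
clock: 10.95
tcp_pos: [0.4713, -0.0489, 0.0369]
orientation: [-0.484, -0.515, -0.484, 0.516]
wrist_force: [0.6, -0.5, 0.6]
finger_gap: 0.0768
```

```bash
python3 -c "
from h import *
go(.4716,-.0489,.17,-3.6)"
```

```text
clock 10.95 tcp [ 0.4713 -0.0489  0.0369] phi -3.59 xaxis [-7.e-04  3.e-04 -1.e+00] F [ 0.6 -0.5  0.6] gap 0.0768
offset cm [-13.31   0.03   0.  ] yaw 0.01
```

Emit:
{"op": "servo_tool", "data": {
  "increments": [
    {"offset":[-1,0,0],"yaw":0},
    {"offset":[-3,0,0],"yaw":0},
    {"offset":[-6,0,0],"yaw":0},
    {"offset":[-9.5,0,0],"yaw":0},
    {"offset":[-13,0,0],"yaw":0},
    {"offset":[-16,0,0],"yaw":0},
    {"offset":[-17.3,0,0],"yaw":0},
    {"offset":[-17.3,0,0],"yaw":0}
  ]
}}

```text
clock: 11.75
tcp_pos: [0.4732, -0.0494, 0.2129]
orientation: [0.486, 0.517, 0.482, -0.514]
wrist_force: [0.7, -0.4, 0.5]
finger_gap: 0.0766
```

```bash
python3 -c "
from h import *
grab('wrist','w9'); grab('top','t1'); grab('scene','s1')
go(.4716,-.0489,.17,-3.6)
crop('w9',205,120,355,270,5,'c13');crop('s1',230,140,310,250,7,'c14')"
```

```text
clock 11.9 tcp [ 0.471  -0.0488  0.2091] phi -3.59 xaxis [-9.e-04  3.e-04 -1.e+00] F [-0.  -0.  -0.5] gap 0.0769
offset cm [3.91 0.06 0.01] yaw 0.01
```

View pics/c13.png

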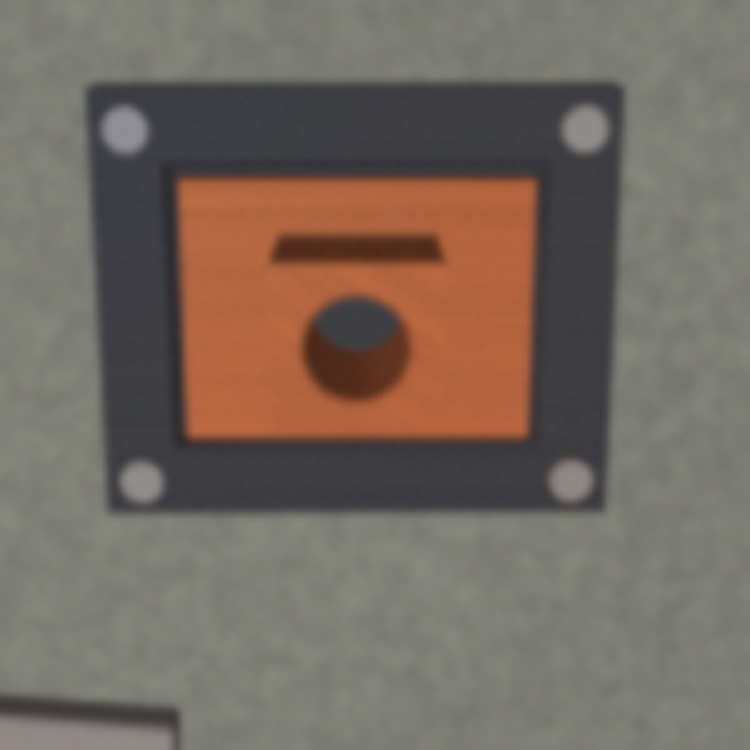

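View pics/c14.png

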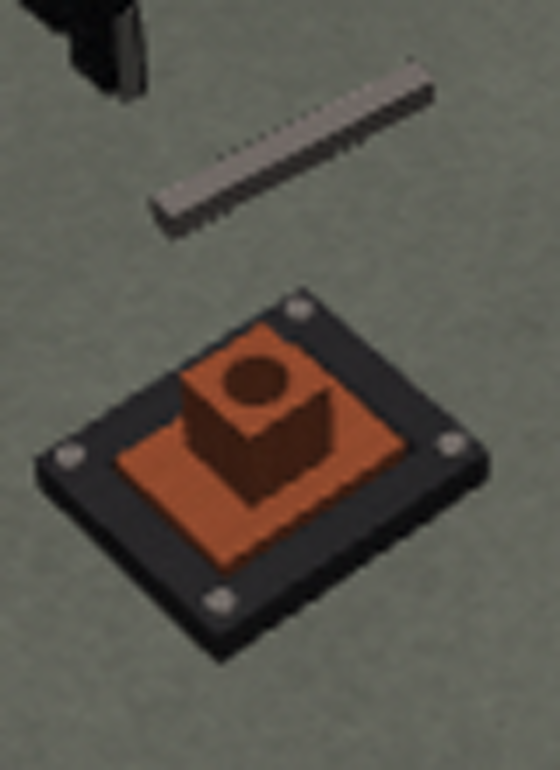

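The foot is seated and centred in c13: even gaps all round, bore at about (276,190) in w9. Now locating the ball stem from two views and moving over for a close look.

```bash
python3 -c "
from h import *
s=load('scene0');t=load('top0');w=load('w9')
print('rim',atz(w,356/5+205-.4,348/5+120-.4,.056))
S=lambda x,y:(x/5+315-.4,y/5+240-.4);T=lambda x,y:(x/8+130-.44,y/8+200-.44)
print('ball',tri([(s,*S(195,103)),(t,*T(541,122))]))
print('shoulder top', atz(s,*S(180,193),.067))
print('rack corners top',[np.round(atz(t,*T(*p),.062),3) for p in [(664,30),(690,218),(62,322),(38,132)]])
for n,x,y,z in [('flat',368,217,.123)]: print(n,atz(s,*S(x,y),z))
W=cloud(s)
red=[(v,u) for v in range(280,318) for u in range(303,325) if s['p'][v,u,0]>90 and s['p'][v,u,1]<40]
R_=np.array([W[a] for a in red]); print('red',np.nanmin(R_,0),np.nanmax(R_,0))
go(.50,.19,.23,-3.6)
"
```

```text
rim [ 0.47133077 -0.04696859  0.056     ]
ball (array([0.5059625 , 0.24452657, 0.12870175]), [0.00028321120737485525, 0.00028321120737495847])
shoulder top [0.50887103 0.24716322 0.067     ]
rack corners top [array([0.547, 0.213, 0.062]), array([0.479, 0.202, 0.062]), array([0.441, 0.426, 0.062]), array([0.509, 0.437, 0.062])]
flat [0.49449773 0.32253776 0.123     ]
red [0.58640402 0.2136416  0.04480104] [0.61345687 0.24172617 0.12701206]
clock 11.9 tcp [ 0.471  -0.0488  0.2091] phi -3.59 xaxis [-9.e-04  3.e-04 -1.e+00] F [-0.  -0.  -0.5] gap 0.0769
offset cm [ -2.09   1.39 -24.02] yaw 0.01
```

Emit:
{"op": "servo_tool", "data": {
  "increments": [
    {"offset":[-0.5,0.1,-2],"yaw":0},
    {"offset":[-1.2,0.3,-5.5],"yaw":0},
    {"offset":[-2,0.6,-9.5],"yaw":0},
    {"offset":[-2,0.9,-14],"yaw":-3},
    {"offset":[-2,1.1,-18],"yaw":-6},
    {"offset":[-2,1.3,-21.5],"yaw":-10},
    {"offset":[-2,1.4,-23.5],"yaw":-13},
    {"offset":[-2,1.4,-24],"yaw":-13}
  ],
  "claw": 0.6
}}

```text
clock: 12.7
tcp_pos: [0.4997, 0.1916, 0.2279]
orientation: [0.539, 0.456, 0.541, -0.457]
wrist_force: [-0.4, -0.4, 0.3]
finger_gap: 0.0509
```

```bash
python3 -c "
from h import *
grab('wrist','w10')
go(.507,.245,.20,9.6)"
```

```text
clock 12.75 tcp [0.4998 0.1911 0.2281] phi 9.5 xaxis [-2.7e-03 -3.0e-04 -1.0e+00] F [-0.1  1.6  0.8] gap 0.0514
offset cm [ 2.81  1.6  -5.2 ] yaw -0.1
```

View pics/w10.png

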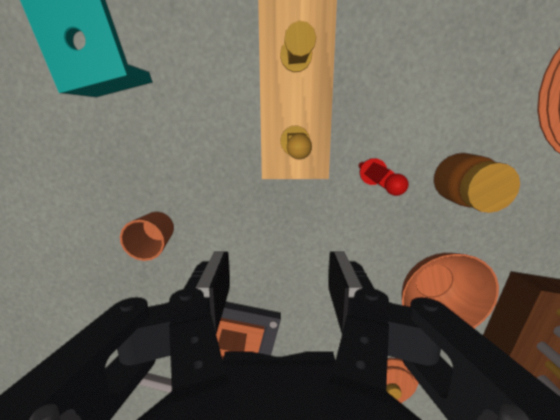

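```bash
python3 -c "
from h import *
crop('w10',255,100,345,190,8,'c15')"
```

```text
(no output)
```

View pics/c15.png

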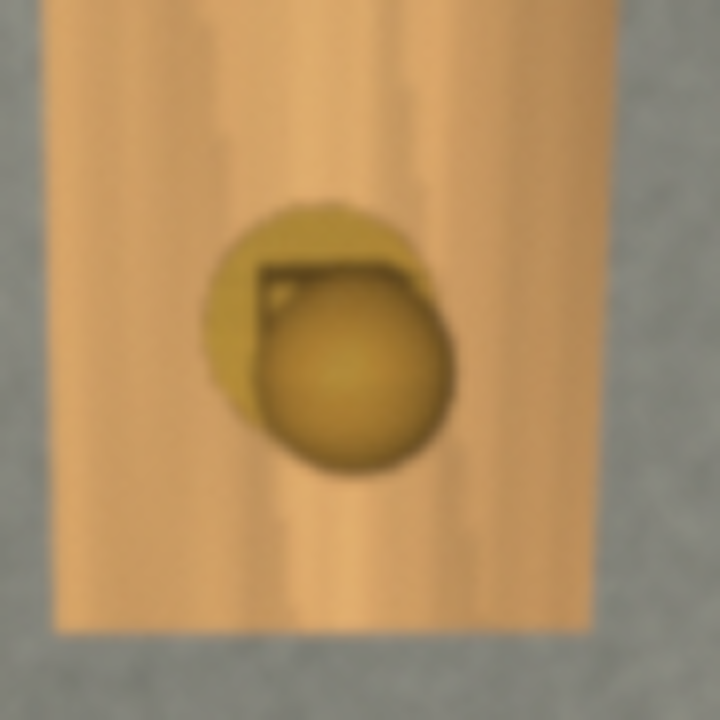

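```bash
python3 -c "
from h import *
w=load('w10');s=load('scene0');t=load('top0')
C=lambda x,y:(x/8+255-.44,y/8+100-.44)
print('ball',atz(w,*C(355,372),.132),'sh',atz(w,*C(321,321),.067))
print('tri',tri([(w,*C(355,372)),(s,195/5+315-.4,103/5+240-.4)]),tri([(w,*C(355,372)),(t,541/8+130-.44,122/8+200-.44)]))
print('rack edge',[np.round(atz(w,*C(*p),.062),4) for p in [(55,633),(592,633),(45,5),(618,5)]])
W=cloud(w); print(np.nanmax(W[135:160,285:312,2]))
go(.507,.245,.20,9.6)"
```

```text
ball [0.50628888 0.24483884 0.132     ] sh [0.50605338 0.24539055 0.067     ]
tri (array([0.50637914, 0.24486859, 0.12965547]), [0.0002239963278095529, 0.0002239963278095485]) (array([0.50646851, 0.24451847, 0.12737587]), [0.0001826695439885189, 0.0001826695439884188])
rack edge [array([0.4792, 0.2001, 0.062 ]), array([0.5486, 0.2118, 0.062 ]), array([0.4664, 0.2765, 0.062 ]), array([0.5352, 0.288 , 0.062 ])]
0.14353947732219996
clock 12.75 tcp [0.4998 0.1911 0.2281] phi 9.5 xaxis [-2.7e-03 -3.0e-04 -1.0e+00] F [-0.1  1.6  0.8] gap 0.0514
offset cm [ 2.81  1.6  -5.2 ] yaw -0.1
```

Emit:
{"op": "servo_tool", "data": {
  "increments": [
    {"offset":[0,0.2,-0.8],"yaw":-0.1},
    {"offset":[0.5,0.6,-2],"yaw":-0.1},
    {"offset":[1.2,1,-3.5],"yaw":-0.1},
    {"offset":[2,1.4,-4.7],"yaw":-0.1},
    {"offset":[2.5,1.5,-5.2],"yaw":-0.1},
    {"offset":[2.8,1.5,-5.2],"yaw":-0.1},
    {"offset":[2.8,1.5,-5.2],"yaw":-0.1},
    {"offset":[2.8,1.5,-5.2],"yaw":-0.1}
  ],
  "claw": 0.6
}}

```text
clock: 13.55
tcp_pos: [0.5069, 0.2431, 0.2018]
orientation: [0.54, 0.457, 0.54, -0.457]
wrist_force: [0.8, 0.2, -0.4]
finger_gap: 0.0508
```

```bash
python3 -c "
from h import *
grab('wrist','w11')
go(.5062,.245,.081,9.6)
crop('w11',160,110,400,360,3,'c16')"
```

```text
clock 13.6 tcp [0.507  0.2431 0.202 ] phi 9.48 xaxis [ 4.e-04  1.e-04 -1.e+00] F [ 0.6 -0.5  0.8] gap 0.0515
offset cm [12.1  -0.05 -0.2 ] yaw -0.12
```

View pics/c16.png

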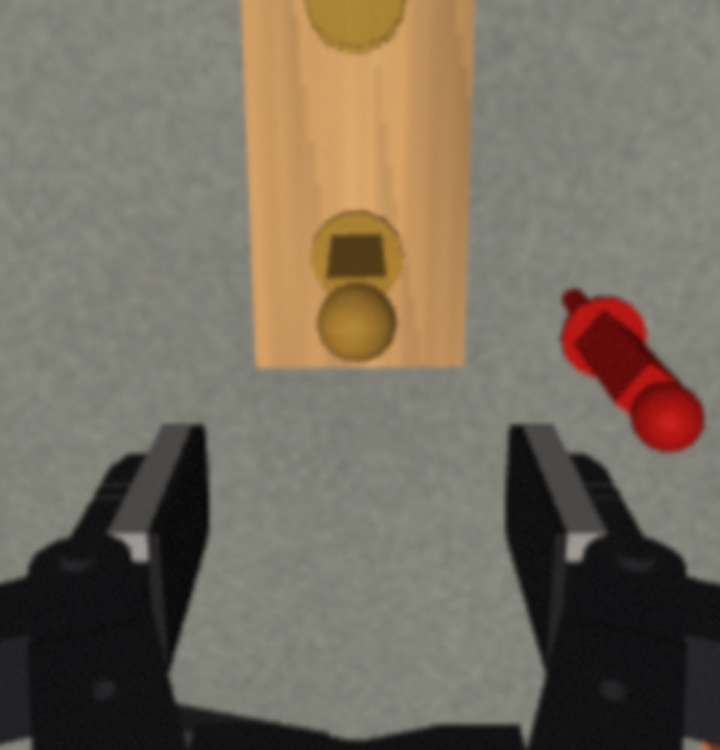

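```bash
python3 -c "
from h import *
w=load('w11')
C=lambda x,y:(x/3+160-.33,y/3+110-.33)
print('ball',atz(w,*C(357,322),.132),'sh',atz(w,*C(357.5,255),.067))
print(tri([(w,*C(357,322)),(load('w10'),355/8+255-.44,372/8+100-.44)]))"
```

```text
ball [0.50628552 0.24442022 0.132     ] sh [0.50634838 0.24533139 0.067     ]
(array([0.50617798, 0.24495963, 0.13363727]), [1.702543181729851e-05, 1.7025431817395298e-05])
```

The ball stem is confirmed: brass, ball on top, wooden rack. It is centred between the fingers and square to them, and two wrist views put the ball centre at 0.134 m (expected 0.132). Descending.

Emit:
{"op": "servo_tool", "data": {
  "increments": [
    {"offset":[1.5,-0.05,-0.18],"yaw":-0.1},
    {"offset":[4,-0.05,-0.18],"yaw":-0.1},
    {"offset":[6.5,-0.05,-0.18],"yaw":-0.1},
    {"offset":[9,-0.05,-0.18],"yaw":-0.1},
    {"offset":[11,-0.05,-0.18],"yaw":-0.1},
    {"offset":[12,-0.05,-0.18],"yaw":-0.1},
    {"offset":[12.1,-0.05,-0.18],"yaw":-0.1},
    {"offset":[12.1,-0.05,-0.18],"yaw":-0.1}
  ]
}}

```text
clock: 14.4
tcp_pos: [0.5067, 0.2451, 0.0814]
orientation: [0.54, 0.457, 0.54, -0.456]
wrist_force: [0.4, 0.7, -0.5]
finger_gap: 0.0515
```

```bash
python3 -c "
from h import *
go(.5062,.245,.081,9.6)"
```

```text
clock 14.4 tcp [0.5067 0.2451 0.0814] phi 9.59 xaxis [ 9.e-04  3.e-04 -1.e+00] F [ 0.4  0.7 -0.5] gap 0.0515
offset cm [ 0.04 -0.05  0.  ] yaw -0.01
```

Emit:
{"op": "servo_tool", "data": {
  "increments": [
    {"offset":[0,0,0],"yaw":0},
    {"offset":[0,0,0],"yaw":0},
    {"offset":[0,0,0],"yaw":0},
    {"offset":[0,0,0],"yaw":0},
    {"offset":[0,0,0],"yaw":0},
    {"offset":[0,0,0],"yaw":0},
    {"offset":[0,0,0],"yaw":0},
    {"offset":[0,0,0],"yaw":0}
  ],
  "claw": 0,
  "force": 50
}}

```text
clock: 15.2
tcp_pos: [0.5069, 0.2454, 0.0819]
orientation: [0.541, 0.457, 0.54, -0.456]
wrist_force: [-0.9, -0.8, 5.5]
finger_gap: 0.015
```

```bash
python3 -c "
from h import *
grab('wrist','w12')
go(.5062,.245,.081,9.6)
crop('w12',160,160,400,370,3,'c17')"
```

```text
clock 15.25 tcp [0.5069 0.2454 0.0818] phi 9.61 xaxis [ 2.e-03  7.e-04 -1.e+00] F [ 0.  -0.5  6.4] gap 0.0156
offset cm [ 0.08 -0.08  0.03] yaw 0.01
```

View pics/c17.png

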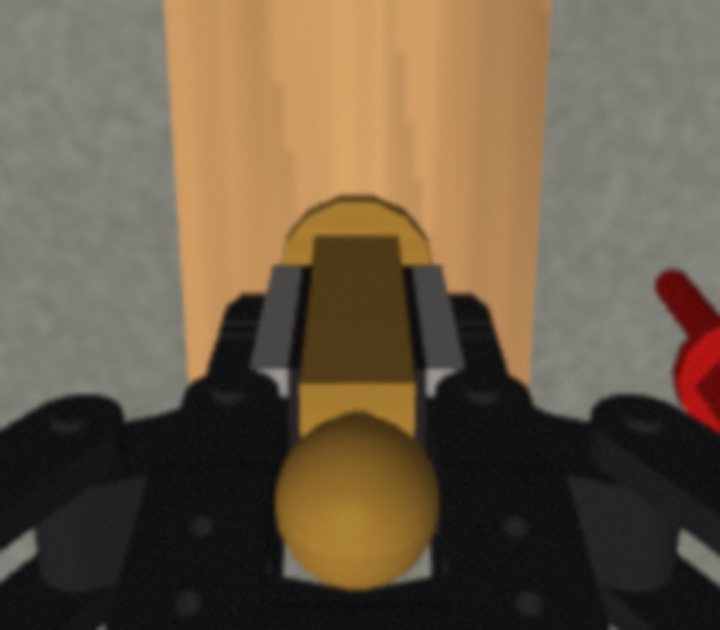

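Emit:
{"op": "servo_tool", "data": {
  "increments": [
    {"offset":[-0.5,0,0],"yaw":0},
    {"offset":[-1.5,0,0],"yaw":0},
    {"offset":[-3,0,0],"yaw":0},
    {"offset":[-5,0,0],"yaw":0},
    {"offset":[-7,0,0],"yaw":0},
    {"offset":[-9,0,0],"yaw":0},
    {"offset":[-10,0,0],"yaw":0},
    {"offset":[-10,0,0],"yaw":0}
  ]
}}

```text
clock: 16.05
tcp_pos: [0.5071, 0.2455, 0.1824]
orientation: [0.541, 0.457, 0.54, -0.455]
wrist_force: [-0.1, -0.8, -1.5]
finger_gap: 0.0154
```

```bash
python3 -c "
from h import *
grab('wrist','w13');grab('scene','s2')
go(.4717,-.047,.18,9.6)
crop('w13',160,120,400,370,2.8,'c18');crop('s2',310,180,460,340,5,'c19')"
```

```text
clock 16.15 tcp [0.5058 0.245  0.1802] phi 9.61 xaxis [-6.e-04 -1.e-04 -1.e+00] F [-0.6  0.7 -1.1] gap 0.0155
offset cm [ 2.000e-02 -8.240e+00  2.823e+01] yaw 0.01
```

View pics/c18.png

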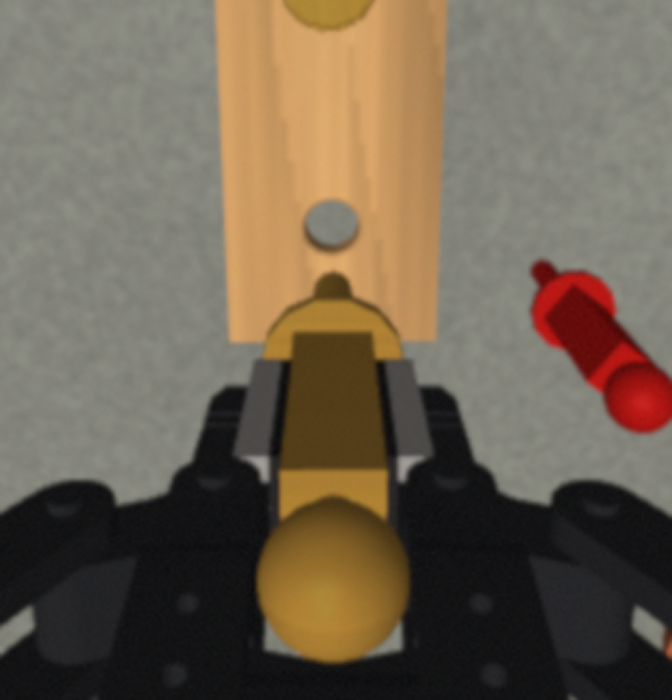

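View pics/c19.png

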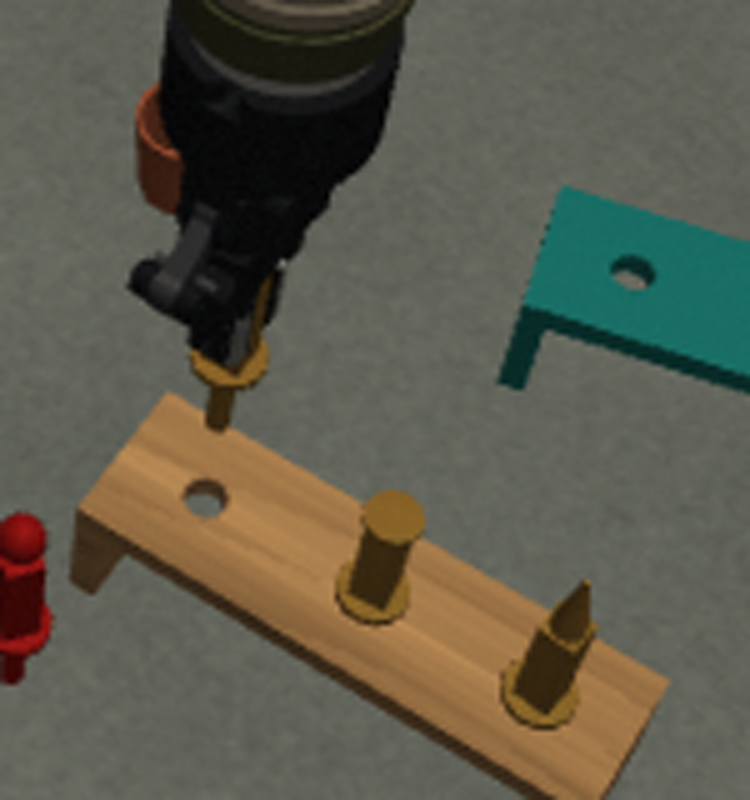

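```bash
python3 -c "
from h import *
w=load('w12')
C=lambda x,y:(x/3+160-.33,y/3+160-.33)
T=np.array([.5069,.2454,.0818]);a=np.radians(9.61);Y=np.array([np.cos(a),np.sin(a),0]);Z=np.array([np.sin(a),-np.cos(a),0])
def r(n,p): d=p-T; print(n,np.round(p,4),'tool y,z mm',round(1e3*Y@d,2),round(1e3*Z@d,2))
r('ball',atz(w,*C(357,502),.132))
r('shoulder back edge +15',atz(w,*C(357,197),.067)+Z*.015)
r('grip top back edge+8',atz(w,*C(357,382),.119)+Z*.008)
r('w11 ball',np.array([0.50628552, 0.24442022, 0.132 ]));r('w11 sh',np.array([0.50634838, 0.24533139, 0.067 ]))
w=load('w13');C=lambda x,y:(x/2.8+160-.33,y/2.8+120-.33)
m=w['T']
go(.4717,-.047,.18,-3.6)
"
```

```text
ball [0.5065 0.2439 0.132 ] tool y,z mm -0.62 1.41
shoulder back edge +15 [0.5065 0.2451 0.067 ] tool y,z mm -0.41 0.27
grip top back edge+8 [0.5064 0.2447 0.119 ] tool y,z mm -0.57 0.66
w11 ball [0.5063 0.2444 0.132 ] tool y,z mm -0.77 0.86
w11 sh [0.5063 0.2453 0.067 ] tool y,z mm -0.56 -0.02
clock 16.15 tcp [0.5058 0.245  0.1802] phi 9.61 xaxis [-6.e-04 -1.e-04 -1.e+00] F [-0.6  0.7 -1.1] gap 0.0155
offset cm [ 2.000e-02 -8.240e+00  2.823e+01] yaw 13.21
```

Emit:
{"op": "servo_tool", "data": {
  "increments": [
    {"offset":[0,-0.6,2],"yaw":0},
    {"offset":[0,-1.5,5],"yaw":2},
    {"offset":[0,-2.5,8.5],"yaw":5},
    {"offset":[0,-3.6,12.5],"yaw":8},
    {"offset":[0,-4.8,16.5],"yaw":10},
    {"offset":[0,-5.9,20.3],"yaw":12},
    {"offset":[0,-6.8,23.3],"yaw":13.2},
    {"offset":[0,-7.5,25.5],"yaw":13.2}
  ]
}}

```text
clock: 16.95
tcp_pos: [0.4734, -0.0206, 0.1794]
orientation: [-0.483, -0.515, -0.484, 0.516]
wrist_force: [-0.5, 0.5, -2.2]
finger_gap: 0.0156
```

```bash
python3 -c "
from h import *
go(.4717,-.0467,.15,-3.6)
"
```

```text
clock 16.95 tcp [ 0.4734 -0.0206  0.1794] phi -3.72 xaxis [-2.3e-03  3.0e-04 -1.0e+00] F [-0.5  0.5 -2.2] gap 0.0156
offset cm [ 2.94 -0.01  2.62] yaw -0.12
```

Emit:
{"op": "servo_tool", "data": {
  "increments": [
    {"offset":[0,0,1],"yaw":0},
    {"offset":[0,0,1.8],"yaw":0},
    {"offset":[0.5,0,2.3],"yaw":0},
    {"offset":[1.2,0,2.5],"yaw":0},
    {"offset":[2,0,2.5],"yaw":0},
    {"offset":[2.5,0,2.5],"yaw":0},
    {"offset":[2.9,0,2.5],"yaw":0},
    {"offset":[2.9,0,2.5],"yaw":0}
  ]
}}

```text
clock: 17.75
tcp_pos: [0.4727, -0.0432, 0.1509]
orientation: [-0.484, -0.515, -0.485, 0.515]
wrist_force: [-0.1, 0.7, -1.4]
finger_gap: 0.0153
```

Emit:
{"op": "servo_tool", "data": {
  "increments": [
    {"offset":[0,0,0],"yaw":0},
    {"offset":[0,0,0],"yaw":0},
    {"offset":[0,0,0],"yaw":0},
    {"offset":[0,0,0],"yaw":0},
    {"offset":[0,0,0],"yaw":0},
    {"offset":[0,0,0],"yaw":0},
    {"offset":[0,0,0],"yaw":0},
    {"offset":[0,0,0],"yaw":0}
  ]
}}

```text
clock: 18.55
tcp_pos: [0.4731, -0.0437, 0.1517]
orientation: [0.484, 0.515, 0.484, -0.515]
wrist_force: [0.2, 0.0, -2.2]
finger_gap: 0.0153
```

```bash
python3 -c "
from h import *
grab('wrist','w14');grab('scene','s3');grab('top','t3')
go(.4717,-.0467,.145,-3.6)
crop('w14',160,120,400,370,2.8,'c20');crop('s3',220,120,320,240,6,'c21')"
```

```text
clock 18.7 tcp [ 0.4732 -0.0438  0.1517] phi -3.6 xaxis [ 1.e-04  1.e-04 -1.e+00] F [ 0.7 -0.9 -1.1] gap 0.0155
offset cm [ 0.67 -0.13  0.3 ] yaw 0.0
```

View pics/c20.png

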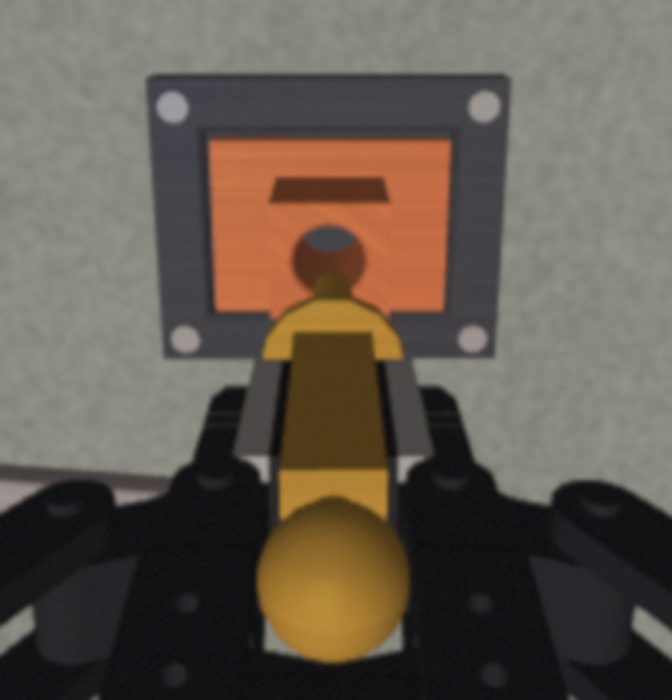

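View pics/c21.png

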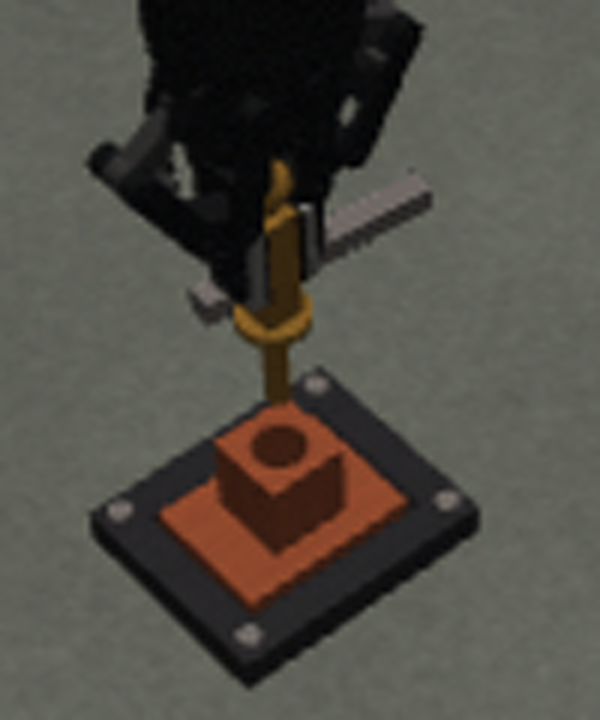

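```bash
python3 -c "
from h import *
w=load('w14');s,M,ph=pose()
C=lambda x,y:(x/2.8+160-.33,y/2.8+120-.33)
u=lambda n,p:print(n,np.round(p,4),np.round(1e3*M.T@(p-s['tcp_pos']),2))
u('bore',atz(w,*C(329,260),.056))
u('flange ctr',np.mean([atz(w,*C(*p),.018) for p in [(208,139),(452,139),(446,312),(214,312)]],0))
z0=s['tcp_pos'][2]-.0638
u('shoulder',atz(w,*C(333,296.5),z0+.049)+M[:,2]*.015)
u('grip',atz(w,*C(333.5,469),z0+.101)+M[:,2]*.008)
u('ball',atz(w,*C(333,579),z0+.114))
u('shoulder edges',(atz(w,*C(263,358),z0+.049)+atz(w,*C(403,358),z0+.049))/2)
# scene predictions
sc=load('s3'); Cs=lambda x,y:(x/6+220-.42,y/6+120-.42)
print('scene bore',atz(sc,*Cs(279,445),.056),'rod tip centre',atz(sc,*Cs(278,400),z0))
u('x',atz(sc,*Cs(279,445),.056)); u('rodtip scene',atz(sc,*Cs(278,398),z0))
"
```

```text
bore [ 0.4717 -0.047   0.056 ] [95.71 -1.26  3.34]
flange ctr [ 0.4719 -0.0476  0.018 ] [133.71  -1.06   3.91]
shoulder [ 0.473  -0.0442  0.1369] [14.8  -0.11  0.44]
grip [ 0.473  -0.0445  0.1889] [-37.2   -0.08   0.75]
ball [ 0.4729 -0.0449  0.2019] [-50.2   -0.17   1.17]
shoulder edges [ 0.4731 -0.0426  0.1369] [14.8  -0.12 -1.17]
scene bore [ 0.47269457 -0.04611148  0.056     ] rod tip centre [ 0.47510211 -0.04219621  0.08791242]
x [ 0.4727 -0.0461  0.056 ] [95.71 -0.33  2.38]
rodtip scene [ 0.4744 -0.0429  0.0879] [63.8   1.19 -0.9 ]
```

Emit:
{"op": "servo_tool", "data": {
  "increments": [
    {"offset":[0,-0.06,0.15],"yaw":0},
    {"offset":[0,-0.13,0.31],"yaw":0},
    {"offset":[0.4,-0.13,0.31],"yaw":0},
    {"offset":[0.9,-0.13,0.31],"yaw":0},
    {"offset":[1.5,-0.13,0.31],"yaw":0},
    {"offset":[2,-0.13,0.31],"yaw":0},
    {"offset":[2.3,-0.13,0.31],"yaw":0},
    {"offset":[2.4,-0.13,0.31],"yaw":0}
  ]
}}

```text
clock: 19.5
tcp_pos: [0.4713, -0.0466, 0.1271]
orientation: [-0.484, -0.515, -0.484, 0.516]
wrist_force: [-0.2, -0.2, -0.7]
finger_gap: 0.0152
```

Emit:
{"op": "servo_tool", "data": {
  "increments": [
    {"offset":[0,0,0],"yaw":0},
    {"offset":[0,0,0],"yaw":0},
    {"offset":[0,0,0],"yaw":0},
    {"offset":[0,0,0],"yaw":0},
    {"offset":[0,0,0],"yaw":0},
    {"offset":[0,0,0],"yaw":0},
    {"offset":[0,0,0],"yaw":0},
    {"offset":[0,0,0],"yaw":0}
  ]
}}

```text
clock: 20.3
tcp_pos: [0.4717, -0.0468, 0.1277]
orientation: [0.484, 0.515, 0.484, -0.515]
wrist_force: [0.5, 0.8, -1.2]
finger_gap: 0.0154
```

```bash
python3 -c "
from h import *
grab('wrist','w15');grab('scene','s4')
go(.4717,-.0467,.0858,-3.6)
crop('w15',200,150,360,270,4.8,'c22');crop('s4',240,140,300,230,8,'c23')"
```

```text
clock 20.4 tcp [ 0.4717 -0.0468  0.1277] phi -3.6 xaxis [ 1.e-04  1.e-04 -1.e+00] F [ 0.5  0.5 -1.7] gap 0.0153
offset cm [ 4.19  0.   -0.01] yaw 0.0
```

View pics/c22.png

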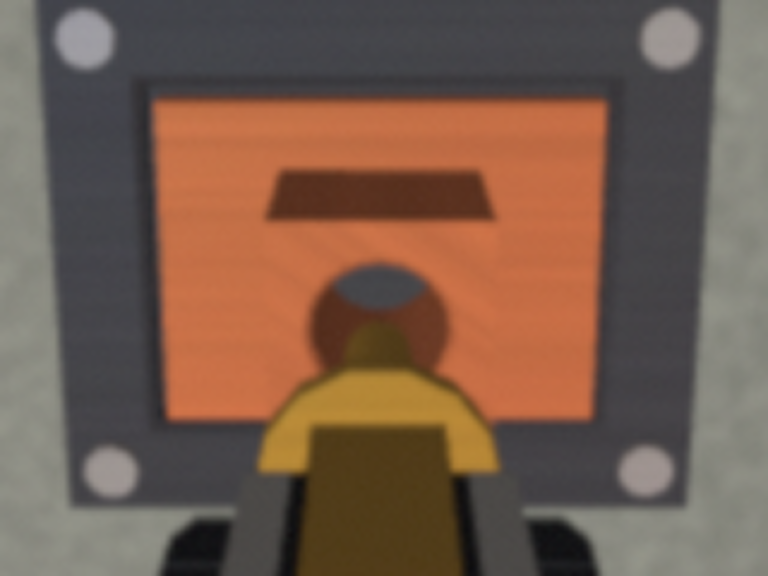

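View pics/c23.png

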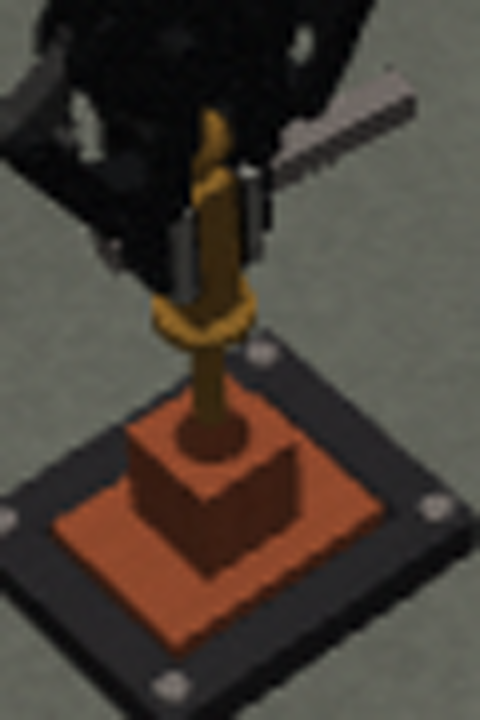

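```bash
python3 -c "
from h import *
s,M,ph=pose(); sc=load('s4'); w=load('w15')
Cs=lambda x,y:(x/8+240-.44,y/8+140-.44); inv=lambda p:((p[0]-240+.44)*8,(p[1]-140+.44)*8)
b=atz(sc,*Cs(212,437),.056); z0=s['tcp_pos'][2]-.0638
print('bore scene',b,'z0',z0); 
for dz in (z0,z0+.044,z0+.049): print(dz,inv(proj(sc,[b[0],b[1],dz])))
u=lambda n,p:print(n,np.round(p,4),np.round(1e3*M.T@(p-s['tcp_pos']),2))
u('rodtip',atz(sc,*Cs(208,419),z0))
C=lambda x,y:(x/4.8+200-.4,y/4.8+150-.4)
u('bore w',atz(w,*C(380,331),.056))
u('jig screws',np.mean([atz(w,*C(*p),.0165) for p in [(85,39),(670,39),(646,471),(111,471)]],0))
u('flange',np.mean([atz(w,*C(*p),.018) for p in [(152,99),(608,99),(594,420),(167,420)]],0))
u('shoulder',atz(w,*C(379,367),z0+.049)+M[:,2]*.015)
"
```

```text
bore scene [ 0.47363792 -0.04516261  0.056     ] z0 0.0639059068596664
0.0639059068596664 (np.float64(210.91134111446948), np.float64(419.4934497005356))
0.1079059068596664 (np.float64(204.63665151255512), np.float64(318.5911647061964))
0.11290590685966641 (np.float64(203.8995613123498), np.float64(306.7381344901705))
rodtip [ 0.4741 -0.0459  0.0639] [63.8   2.38 -1.02]
bore w [ 0.4717 -0.0473  0.056 ] [7.171e+01 6.000e-02 5.400e-01]
jig screws [ 0.4714 -0.0478  0.0165] [111.21  -0.24   1.02]
flange [ 0.4718 -0.0474  0.018 ] [109.71   0.16   0.62]
shoulder [ 0.4715 -0.0475  0.1129] [14.8  -0.12  0.73]
```

Rod and bore axes agree within about 1 mm in both views, and the stem's shoulder is on the bore axis in the scene view. Lowering.

Emit:
{"op": "servo_tool", "data": {
  "increments": [
    {"offset":[0.3,0,0],"yaw":0},
    {"offset":[0.7,0,0],"yaw":0},
    {"offset":[1.2,0,0],"yaw":0},
    {"offset":[1.7,0,0],"yaw":0},
    {"offset":[2.2,0,0],"yaw":0},
    {"offset":[2.6,0,0],"yaw":0},
    {"offset":[2.9,0,0],"yaw":0},
    {"offset":[3,0,0],"yaw":0}
  ]
}}

```text
clock: 21.2
tcp_pos: [0.4714, -0.0467, 0.0972]
orientation: [-0.484, -0.515, -0.484, 0.516]
wrist_force: [-0.9, -0.3, -1.0]
finger_gap: 0.0154
```

Emit:
{"op": "servo_tool", "data": {
  "increments": [
    {"offset":[0.2,0,0],"yaw":0},
    {"offset":[0.5,0,0],"yaw":0},
    {"offset":[0.8,0,0],"yaw":0},
    {"offset":[1,0,0],"yaw":0},
    {"offset":[1.15,0,0],"yaw":0},
    {"offset":[1.19,0,0],"yaw":0},
    {"offset":[1.19,0,0],"yaw":0},
    {"offset":[1.19,0,0],"yaw":0}
  ]
}}

```text
clock: 22.0
tcp_pos: [0.4718, -0.0468, 0.0859]
orientation: [0.484, 0.516, 0.484, -0.515]
wrist_force: [0.9, 0.2, -1.3]
finger_gap: 0.0155
```

```bash
python3 -c "
from h import *
go(.4717,-.0467,.0858,-3.6)
grab('wrist','w16');grab('scene','s5')
crop('w16',200,150,360,270,4.8,'c24');crop('s5',240,150,300,230,9,'c25')"
```

```text
clock 22.0 tcp [ 0.4718 -0.0468  0.0859] phi -3.6 xaxis [ 2.e-04  0.e+00 -1.e+00] F [ 0.9  0.2 -1.3] gap 0.0155
offset cm [ 0.01 -0.01 -0.01] yaw 0.0
```

View pics/c24.png

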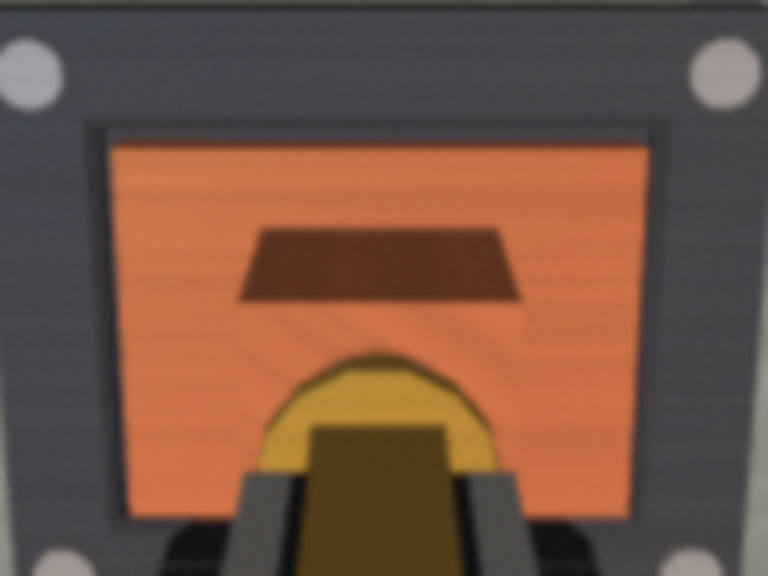

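View pics/c25.png

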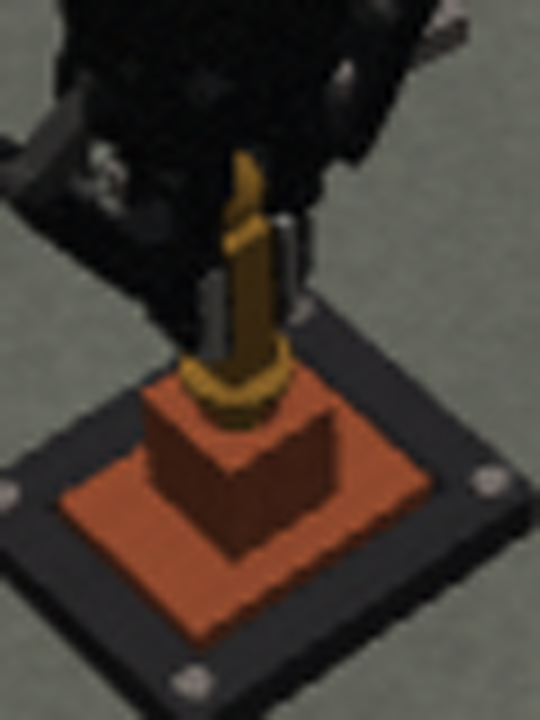

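```bash
python3 -c "
from h import *
s,M,ph=pose(); w=load('w16'); sc=load('s5')
C=lambda x,y:(x/4.8+200-.4,y/4.8+150-.4); Cs=lambda x,y:(x/9+240-.44,y/9+150-.44); inv=lambda p:((p[0]-240+.44)*9,(p[1]-150+.44)*9)
u=lambda n,p:print(n,np.round(p,4),np.round(1e3*M.T@(p-s['tcp_pos']),2))
e=(atz(w,*C(240,301),.056)+atz(w,*C(520,301),.056))/2
u('socket ctr',e+M[:,2]*.018)
u('flange ctr from back edge',(atz(w,*C(110,147),.018)+atz(w,*C(650,147),.018))/2+M[:,2]*.03)
u('shoulder top ctr',atz(w,*C(379,369),.071)+M[:,2]*.015)
u('shoulder under ctr',atz(w,*C(379,354),.066)+M[:,2]*.015)
# scene socket top corners: left (142,395), front(232,472), right(335,408)
L,Rr=atz(sc,*Cs(142,395),.056),atz(sc,*Cs(335,408),.056); c=(L+Rr)/2; print('socket ctr scene',c,np.linalg.norm(L-Rr))
for z in (.066,.071): print('predicted shoulder centre px',inv(proj(sc,[c[0],c[1],z])),'edges', inv(proj(sc,[c[0],c[1],z]+sc['T'][:3,0]*.015))[0],inv(proj(sc,[c[0],c[1],z]-sc['T'][:3,0]*.015))[0])
# lowest visible underside edge
d=sc['T'][:3,2].copy();d[2]=0;d/=np.linalg.norm(d)
for z in(.060,.066,.070): print('front underside edge',z,inv(proj(sc,np.array([c[0],c[1],z])+d*.015)))
go(.4717,-.0467,.0858,-3.6)
"
```

```text
socket ctr [ 0.4718 -0.0472  0.056 ] [29.9   0.    0.41]
flange ctr from back edge [ 0.4718 -0.0471  0.018 ] [67.9   0.07  0.3 ]
shoulder top ctr [ 0.4716 -0.0478  0.071 ] [14.9  -0.14  1.03]
shoulder under ctr [ 0.4716 -0.0477  0.066 ] [19.9  -0.13  0.95]
socket ctr scene [ 0.47363314 -0.04522198  0.056     ] 0.050510960362587065
predicted shoulder centre px (np.float64(236.80594676910667), np.float64(376.5437592542539)) edges 294.9257680824793 178.6861254557335
predicted shoulder centre px (np.float64(236.02204581012958), np.float64(363.9452022529848)) edges 294.33634532186653 177.7077462983921
front underside edge 0.06 (np.float64(237.50290028530472), np.float64(436.171004758663))
front underside edge 0.066 (np.float64(236.56093136651432), np.float64(421.2273366985157))
front underside edge 0.07 (np.float64(235.9287197598393), np.float64(411.1977484547123))
clock 22.1 tcp [ 0.4718 -0.0468  0.0859] phi -3.59 xaxis [ 3.e-04  0.e+00 -1.e+00] F [-0.1  0.1 -1.4] gap 0.0159
offset cm [ 0.01 -0.01 -0.01] yaw 0.01
```

```bash
python3 -c "
from h import *
p=cv2.imread('pics/s5.png')[180:204,254:280].astype(float)
p=np.clip((p/255)**0.6*255,0,255).astype(np.uint8)
cv2.imwrite('pics/c26.png',cv2.resize(p,None,fx=24,fy=24,interpolation=cv2.INTER_CUBIC))"
```

```text
(no output)
```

View pics/c26.png

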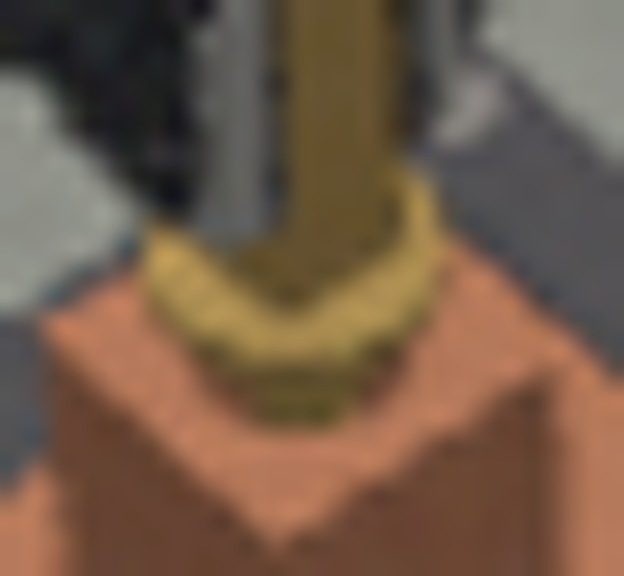

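The wrist view is consistent, but in the scene crop the shoulder looks a little high. Checking with the depth images and an outline overlay.

```bash
python3 -c "
from h import *
w=load('w16'); W=cloud(w)
for n,x,y in [('shoulder',290,430),('shoulder',350,390),('shoulder',410,390),('shoulder',470,440),('socket top',280,330),('socket top',480,330),('flange',200,200),('flange',560,200),('jig top',60,250),('jig',710,250)]:
  u,v=int(round(x/4.8+200-.4)),int(round(y/4.8+150-.4)); print(n,(u,v),np.round(W[v,u],4))
w=load('w12'); W=cloud(w)
for n,x,y in [('w12 shoulder',357,215),('w12 sh',330,225),('board',357,100)]:
  u,v=int(round(x/3+160-.3)),int(round(y/3+160-.3)); print(n,np.round(W[v,u],4))
sc=load('s5');W=cloud(sc)
for n,u,v in [('sh',266,194),('sh',262,192),('sh',271,192),('sock top',266,200),('sock top',258,194),('sock',274,196),('flange',258,210),('flange',272,210)]: print(n,np.round(W[v,u],4))
# overlay
import math
p=cv2.imread('pics/s5.png')[170:216,246:292]; k=13
img=cv2.resize(p,None,fx=k,fy=k,interpolation=cv2.INTER_CUBIC)
img=np.clip((img/255.)**.6*255,0,255).astype(np.uint8)
b=np.array([.0018,.0020,0])
px=lambda q:(int((proj(sc,q)[0]-246+.5)*k),int((proj(sc,q)[1]-170+.5)*k))
c=np.array([.4718,-.0472,0])+b; a=np.radians(-3.57); X=np.array([np.cos(a),np.sin(a),0]);Y=np.array([-np.sin(a),np.cos(a),0])
def poly(P,col): cv2.polylines(img,[np.array([px(q) for q in P])],True,col,1)
for hx,hy,z in [(.018,.018,.056),(.04,.03,.018)]:
  poly([c+X*sx*hx+Y*sy*hy+[0,0,z] for sx,sy in [(1,1),(1,-1),(-1,-1),(-1,1)]],(255,255,0))
circ=lambda r,z:[c+[r*math.cos(t),r*math.sin(t),z] for t in np.linspace(0,2*math.pi,40)]
poly(circ(.011,.056),(255,0,0))
for z in(.066,.071): poly(circ(.015,z),(0,0,255))
poly(circ(.01,.136),(0,255,0))
cv2.imwrite('pics/c27.png',img)
"
```

```text
shoulder (260, 239) [ 0.4615 -0.0399  0.0706]
shoulder (273, 231) [ 0.4692 -0.0353  0.071 ]
shoulder (285, 231) [ 0.476  -0.0358  0.0708]
shoulder (298, 241) [ 0.483  -0.0423  0.0711]
socket top (258, 218) [ 0.46  -0.032  0.056]
socket top (300, 218) [ 0.4856 -0.0337  0.0559]
flange (241, 191) [ 0.446  -0.0232  0.0182]
flange (316, 191) [ 0.5001 -0.0268  0.0179]
jig top (212, 202) [ 0.4235 -0.0306  0.0164]
jig (348, 202) [ 0.5237 -0.0371  0.0161]
w12 shoulder [0.5047 0.2569 0.0679]
w12 sh [0.5001 0.2537 0.0678]
board [0.5014 0.277  0.0616]
sh [ 0.4808 -0.0368  0.0698]
sh [ 0.4858 -0.0447  0.0744]
sh [ 0.4711 -0.0301  0.0744]
sock top [ 0.4866 -0.0312  0.0578]
sock top [ 0.4872 -0.0582  0.057 ]
sock [ 0.4639 -0.0285  0.0554]
flange [ 0.4994 -0.0479  0.0168]
flange [ 0.4759 -0.0242  0.0172]
```

View pics/c27.png

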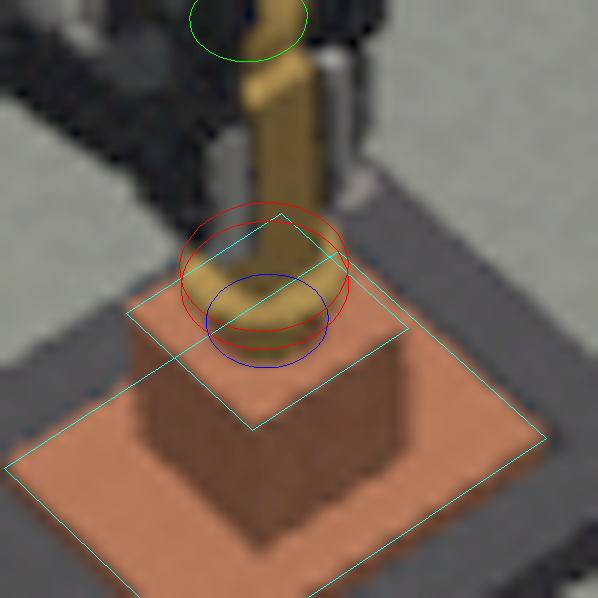

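```bash
python3 -c "
from h import *
sc=load('s5');p=sc['p']
for v in range(184,206): print(v,[tuple(int(a) for a in p[v,u]) for u in (262,265,266,269)], np.round(cloud(sc)[v,266],4))
b=np.array([.0018,.0020,0]);c=np.array([.4718,-.0472,0])+b
d=sc['T'][:3,2].copy();d[2]=0;d/=np.linalg.norm(d)
f=lambda n,r,z:print(n,np.round(proj(sc,c+d*r+[0,0,z]),2))
f('grip corner',.0113,.071);f('top front',.015,.071);f('under front',.015,.066);f('bore front',.011,.056);f('socket front corner',.02546,.056);f('rod@rim',.005,.056);f('flange top at face',.02546,.018)
"
```

```text
184 [(39, 39, 38), (29, 26, 20), (53, 38, 16), (55, 39, 17)] [ 0.4769 -0.0392  0.0996]
185 [(24, 24, 22), (30, 26, 21), (52, 37, 15), (55, 38, 16)] [ 0.4784 -0.0378  0.0985]
186 [(25, 24, 23), (28, 26, 21), (52, 37, 15), (53, 37, 14)] [ 0.4769 -0.0397  0.0923]
187 [(25, 25, 24), (20, 19, 18), (51, 36, 16), (53, 38, 15)] [ 0.4769 -0.0399  0.0886]
188 [(35, 34, 34), (27, 26, 25), (51, 37, 16), (52, 37, 14)] [ 0.4769 -0.0402  0.0849]
189 [(47, 45, 43), (37, 30, 21), (52, 37, 16), (53, 37, 13)] [ 0.4769 -0.0403  0.0813]
190 [(77, 57, 28), (52, 37, 15), (53, 37, 15), (53, 38, 15)] [ 0.4772 -0.0403  0.078 ]
191 [(136, 97, 39), (51, 36, 13), (54, 37, 15), (109, 77, 31)] [ 0.4782 -0.0393  0.0761]
192 [(132, 96, 39), (57, 40, 17), (52, 36, 13), (132, 94, 38)] [ 0.4773 -0.0406  0.0707]
193 [(128, 92, 36), (112, 80, 32), (111, 79, 31), (131, 94, 38)] [ 0.4814 -0.0358  0.0746]
194 [(57, 39, 16), (115, 82, 33), (118, 84, 34), (56, 40, 15)] [ 0.4808 -0.0368  0.0698]
195 [(72, 38, 21), (52, 37, 15), (50, 36, 14), (54, 33, 16)] [ 0.4814 -0.0364  0.067 ]
196 [(104, 52, 32), (52, 37, 14), (52, 38, 14)
[... 342 characters left out ...]
44), (145, 72, 44), (63, 30, 19)] [ 0.4866 -0.0312  0.0578]
201 [(56, 27, 17), (146, 74, 45), (149, 76, 47), (60, 29, 19)] [ 0.4872 -0.0308  0.055 ]
202 [(55, 27, 17), (99, 50, 31), (65, 32, 19), (59, 29, 18)] [ 0.4888 -0.0292  0.0541]
203 [(54, 26, 15), (59, 29, 17), (61, 31, 19), (59, 31, 19)] [ 0.4888 -0.0293  0.0503]
204 [(55, 27, 18), (57, 27, 16), (61, 31, 18), (58, 28, 16)] [ 0.4897 -0.0285  0.0482]
205 [(57, 28, 18), (58, 29, 17), (60, 30, 18), (57, 27, 15)] [ 0.4881 -0.0306  0.0412]
grip corner [265.78 193.73]
top front [265.77 194.97]
under front [265.86 196.36]
bore front [266.04 197.79]
socket front corner [266.02 202.62]
rod@rim [266.05 195.81]
flange top at face [266.66 212.75]
```

Wrist depth gives shoulder top 71 mm and rim 56 mm, so the gap is 10 mm. The stem sits about 0.5 mm off in −y, so a small centring nudge, then a hold.

Emit:
{"op": "servo_tool", "data": {
  "increments": [
    {"offset":[0,0.01,-0.02],"yaw":0},
    {"offset":[0,0.02,-0.04],"yaw":0},
    {"offset":[0,0.02,-0.04],"yaw":0},
    {"offset":[0,0.02,-0.04],"yaw":0},
    {"offset":[0,0.02,-0.04],"yaw":0},
    {"offset":[0,0.02,-0.04],"yaw":0},
    {"offset":[0,0.02,-0.04],"yaw":0},
    {"offset":[0,0.02,-0.04],"yaw":0}
  ]
}}

```text
clock: 22.9
tcp_pos: [0.4719, -0.0464, 0.0858]
orientation: [0.484, 0.515, 0.484, -0.515]
wrist_force: [-0.1, 0.2, -1.0]
finger_gap: 0.0154
```

```bash
python3 -c "
from h import *
go(.4717,-.0464,.0858,-3.6)
s,M,p=pose(); print(np.round(s['qvel'],4),np.round(s['ft_torque'],2))
w=grab('wrist','w17');W=cloud(w)
print('shoulder z',[round(float(W[v,u,2]),4) for u,v in [(260,239),(273,231),(285,231),(298,241)]],'socket',[round(float(W[v,u,2]),4) for u,v in [(258,217),(300,217)]],'flange',[round(float(W[v,u,2]),4) for u,v in [(241,191),(316,191)]])
grab('top','t4')
crop('w17',160,120,400,370,2.8,'c28')"
```

```text
clock 22.9 tcp [ 0.4719 -0.0464  0.0858] phi -3.6 xaxis [ 1.e-04  1.e-04 -1.e+00] F [-0.1  0.2 -1. ] gap 0.0154
offset cm [-0.   -0.02  0.  ] yaw 0.0
[-0.0014  0.0006 -0.0008  0.0002  0.0001  0.0019] [ 0.02 -0.04 -0.09]
shoulder z [0.0712, 0.0705, 0.0719, 0.0712] socket [0.0553, 0.0568] flange [0.0185, 0.0188]
```

View pics/c28.png

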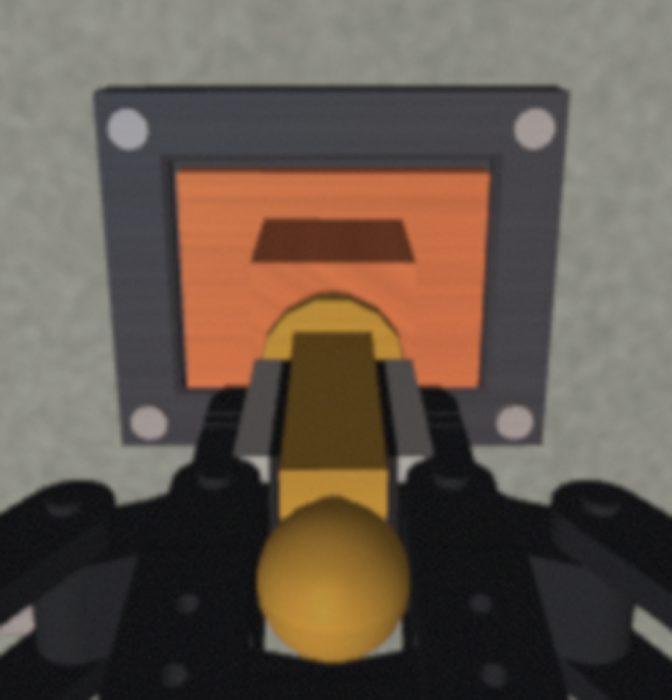

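View pics/t4.png

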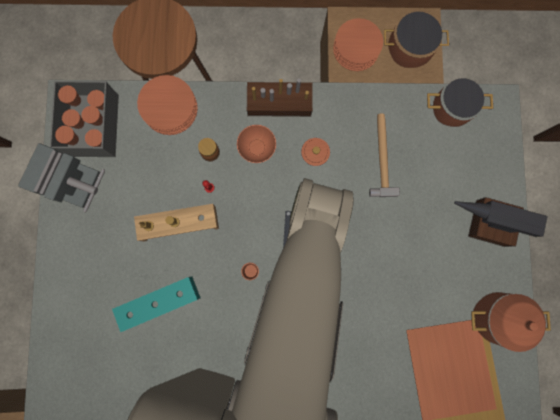

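The final views show the foot seated with even gaps in the jig. The shoulder is centred over the socket, with both mid-columns at about (279,·) in w17. In the top view the bystanders are unmoved. The arm is still, and the wrist force shows only the stem's weight.

```bash
python3 -c "
from workcell import env
print(env.hand_in())"
```

```text
the job is handed in; nothing more can be done
None
```

The foot is seated and released in the jig pocket. The ball stem is held in its bore with the shoulder about 10 mm above the rim. I handed in at about 23 s on the clock.

**Foot:** I set it down at low speed, with up to about 6 N contact force before release. After release it sat flat and square with even gaps all round.

**Stem:** Taken from the wooden rack and lowered with no contact; the wrist force stayed at the stem's weight.

**Last checks:**
- **Height:** wrist depth put the shoulder's top at about 71 mm and the rim at about 56 mm, so the gap is about 10 mm.
- **Centring:** before a final 0.4 mm nudge, the wrist view put the stem 0.5 mm off-centre. I did not re-measure it numerically afterwards.
- **Tilt:** about 0.0001 rad measured at the tool. The stem's place in the gripper had not changed since the grasp.
- **Bystanders:** unmoved in the top view.

**Disagreements:** The scene camera sits about 2–3 mm off the wrist camera. Even after correcting for that, it put the stem about 1.2 mm off-centre or 1.7 mm high, which was more than the wrist view showed. I relied on the wrist camera; either offset is well inside the 6 mm clearance around the rod.

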